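# Stand the sample bottles on the stirrer and set its speed

### The arm

A 6-joint arm with a two-finger parallel gripper is mounted at the origin on the work surface. World frame = base frame: x ahead of the robot, y to its left, z up, the work surface at z = 0. Lengths are in m, angles in degrees, forces in N, time in s.
With the tool pointing down it reaches from about 0.3 to 0.75 m from the base axis. Payload 8.5 kg.
Tool frame: the origin (TCP) lies between the finger pads; the fingertips stand 19 mm ahead of it and the grasp point (between the pads) is the TCP; z points along the fingers, y is the line along which they close (so a half turn about z gives the same grasp; the last joint's range is limited). The gripper opens to 85 mm and grips with 20 to 120 N. Pads are 22 mm wide; open, the fingers measure 114 mm over their backs; the gripper's body (76 mm by 85 mm) begins 54 mm behind the grasp point. The pads swing forward as they close: fully open they stand 13 mm farther back than shut.
Start: joints at [53.44, 21.807, 74.336, -0, 83.858, -12.336], TCP at [0.226, 0.502, 0.25] pointing down, gripper open.
Joint ranges: [-178.18, 178.18], [-50.72, 133.34], [12.68, 142.11], [-81.47, 261.47], [9.98, 163.14], [-165.26, 165.26]. Speed limits (degrees/s): [136.94, 136.94, 180, 180, 180, 180].

### API

Orientations are given as a 3x3 rotation matrix whose columns are the frame's x, y, z axes.
In Python, from rig import env, optics gives the robot as it stands.
- The arm moves only by the tool arm_command, never from a script. Its argument "commands" is one flat list of numbers, 7 for each row, row after row: the closure, from -1 (fully open) to 1 (shut), so that 0 is half open, then the shift along the tool's x, y, z as a fraction of full scale, then the turn, a rotation vector about the tool's x, y, z as a fraction of full scale. A call has 1 to 12 rows; each row is the pose to reach, as a shift and turn from the pose commanded when the call began, along the tool's axes at that moment; what a row does not reach only later rows make up. Full scale, the value 1, is 500 mm for a shift and 120 degrees for a turn. A row lasts 1/12 s, in which the tool goes at most 41.7 mm and 7.16 degrees, less where a joint would pass 70% of its speed; a pose out of reach is approached as far as the arm can. A call with a number of a shift or a turn outside -1 to 1 is refused whole. A call with a gripper value outside its range is refused whole. The fingers move at their own pace and stop on an object; "newtons" is the grip in N (left out, the last holds). Time passes only in rows, so rows that repeat a pose let the fingers close. It gives the time, the measured TCP pose, the force, the opening and the grip force at its end, in the units of the state.
- env.observe(): the state, without advancing time (a new reading comes with each control period).
- optics.get_image(name): name is "scene" or "top" or "wrist"; returns a dict with "image" (384x512x3 uint8, red, green, blue), "intrinsics" (3x3 intrinsics, pixels), "origin" and "orientation" of the camera in the world; the wrist camera has in their place "tool_from_camera" (4x4, takes a point from camera to tool coordinates, whose origin is the TCP and whose axes are the flange's). Camera axes: x right, y down, z forward; pixel columns grow to the right and rows downward; lengths in m; the calibration is good to about 2 mm. A picture is of the moment at which its call begins: read the wrist's pose just before it. There is no depth.
- env.close_job(): hands the job in; it is judged then, once.
The state is a dict: "time_s": time; "q": joint angles; "qvel": joint speeds; "joint_efforts": joint torques, N m; "position": TCP position; "tool_rot": TCP orientation; "ft_force": force on the tool from outside, world axes, zero at the start; "wrist_torque": the same for the moment, N m; "grip_width": finger opening in m; "gripper_force": force on a finger pad.
Only numpy, scipy, OpenCV 4.12 (cv2) and the standard library are available. Lean on these libraries where they do the work, as an engineer would, in place of code of your own. Each camera call takes 0.05 s, during which the arm holds its last target. There are 200 camera calls.

### The job

The ship has rolled and the sediment sample bottles (two or three of them) have toppled into the corners of their tray. Turn the stirrer's speed dial right down to zero; then, leaving it at zero, stand every bottle upright on the stirrer, cap up and each inside a printed ring of its own; last, turn the dial up to 4, the fourth mark after zero, leaving the other things round about where they are.

Things in the scene. Friction and masses are not known exactly. Their poses are not given: they have to be found in the camera images.
- stirrer: Four-position magnetic stirrer, fixed to the bench, 310 mm deep (x) by 230 mm wide (y): white housing with a flat plate, top 65 mm above the bench, from x -70 to +155 mm; in front of it (x -155 to -70) a lower grey control deck, top at 48 mm, with the speed dial in the middle. Origin on the bench under its centre, z up.
- ring1 (a point): Centre of printed ring 1 (80 mm across) on the top face of the stirrer's plate; at x -12.5, y 55 mm in the stirrer's frame. Ring centres are 110 mm apart. Any bottle may stand in any ring.
- ring2 (a point): Centre of printed ring 2 (80 mm across) on the top face of the stirrer's plate; at x -12.5, y -55 mm in the stirrer's frame. Ring centres are 110 mm apart. Any bottle may stand in any ring.
- ring3 (a point): Centre of printed ring 3 (80 mm across) on the top face of the stirrer's plate; at x 97.5, y 55 mm in the stirrer's frame. Ring centres are 110 mm apart. Any bottle may stand in any ring.
- ring4 (a point): Centre of printed ring 4 (80 mm across) on the top face of the stirrer's plate; at x 97.5, y -55 mm in the stirrer's frame. Ring centres are 110 mm apart. Any bottle may stand in any ring.
- dial (a joint): Speed dial, rad, grows clockwise seen from above: 0 at the zero mark (end stop), 4.712 at mark 10 (end stop); 11 marks 0.471 rad apart, so mark 4 is at 1.885. The zero mark has a dot; marks 0, 5 and 10 are longer. Stays where it is left; friction about 0.05 N m. In the stirrer's frame the bar points at 2.356 minus the joint value (rad, counter-clockwise from +x, seen from above).
- dial_grip (a point): Where to grip the dial: on its axis, 86 mm above the bench, at x -112, y 0 in the stirrer's frame. Black round knob 54 mm across with a bar grip on top, 52 mm long and 15 mm wide, from 60 to 94 mm above the bench; a white line marks the bar's pointing end.
- tray: Shallow grey plastic tray, fixed to the bench: 300 mm long (x) by 240 mm wide (y) outside, walls 5 mm thick and 40 mm high, floor 5 mm thick. Origin on the bench under its centre, z up.
- bottle1: Capped white bottle (may be absent), 110 mm long, body 54 mm across for 80 mm, cap 34 mm across for the top 20; 0.14 to 0.26 kg, balance point 34 from the base. Origin mid-axis, x towards the cap. Lies along tray x against the +y wall, base near the -x end: no room for a finger behind it. A tip pressing lightly (3 to 6 N) on top and drawn off the wall rolls it clear (half as far); it soon stops.
- bottle2: Capped white bottle (may be absent), 110 mm long, body 54 mm across for 80 mm, cap 34 mm across for the top 20; 0.14 to 0.26 kg, balance point 34 from the base. Origin mid-axis, x towards the cap. Lies along tray x against the -y wall, base near the -x end: no room for a finger behind it. A tip pressing lightly (3 to 6 N) on top and drawn off the wall rolls it clear (half as far); it soon stops.
- bottle3: Capped white bottle (may be absent), 110 mm long, body 54 mm across for 80 mm, cap 34 mm across for the top 20; 0.14 to 0.26 kg, balance point 34 from the base. Origin mid-axis, x towards the cap. Lies along tray x against the +y wall, base near the +x end: no room for a finger behind it. A tip pressing lightly (3 to 6 N) on top and drawn off the wall rolls it clear (half as far); it soon stops.
- bottle4: Capped white bottle (may be absent), 110 mm long, body 54 mm across for 80 mm, cap 34 mm across for the top 20; 0.14 to 0.26 kg, balance point 34 from the base. Origin mid-axis, x towards the cap. Lies along tray x against the -y wall, base near the +x end: no room for a finger behind it. A tip pressing lightly (3 to 6 N) on top and drawn off the wall rolls it clear (half as far); it soon stops.
- jar: Bystander: glass jar with a red lid, 68 mm across, 75 mm high, origin under its centre. Leave alone.
- dishes: Bystander: stack of three clear dishes, 92 mm across, 43 mm high, origin under its centre. Leave alone.
- washbottle: Bystander: white wash bottle with a red cap and spout, 72 mm across, 185 mm high, origin under its centre. Leave alone.
Mind the look-alikes: they are no part of the job. Leave any purple look-alike of the bottle2 alone. Leave any green look-alike of the bottle4 alone.

How it is judged:
By the outcome, as a careful person would: the job done as asked, in the order asked, and still so for the second after the job is handed in, with the robot touching nothing.
Of bottle1, bottle2, bottle3, bottle4 only 2 to 3 are there at a start; the rules pass over those that are not, and their reading is None.
At some moment in a run one of bottle1, bottle2, bottle3, bottle4 may be knocked a few centimetres aside while the robot is not near it.
Once in a run the grip may slacken for a moment while it holds something.
It also fails if it takes over 210 s, if anything falls off the work surface, if the arm or the gripper's body presses on something with over 40 N, if the wrist force passes 120 N, or if a joint passes its speed limit or range.

## Working session

There is one attempt and no reset: what is moved stays moved. The work goes in short steps, Python scripts to look and compute and a tool call to move; the robot and the scene stay as the last step left them, time stands still between calls to the robot, and variables do not carry over. Pictures are saved under pics/ and viewed, at most 14 in all, crops included, and the job is handed in when it is done.

Besides the shell and the picture viewer there is one more tool, called after "Request:" in YAML: its name, and indented under it one key for each argument. arm_command: Moves the arm, as the interface text tells. Shift numbers are shares of 500 mm and turn numbers shares of 120 degrees, none past 1 either way. Its arguments: {"type":"object","properties":{"commands":{"type":"array","items":{"type":"number"}},"newtons":{"type":"number"}},"required":["commands"]}

```bash
mkdir -p pics
cat > h.py <<'E'
import numpy as np, cv2
from rig import env, optics
def snap(cam,name,crop=None,scale=1):
    s=env.observe(); d=optics.get_image(cam); im=d["image"][:,:,::-1]
    if crop: x0,y0,x1,y1=crop; im=im[y0:y1,x0:x1]
    if scale!=1: im=cv2.resize(im,None,fx=scale,fy=scale,interpolation=cv2.INTER_CUBIC)
    cv2.imwrite(f"pics/{name}.png",im); return d,s
def cam(d,s=None):
    K=np.array(d["intrinsics"])
    if "origin" in d: return K,np.array(d["orientation"]),np.array(d["origin"])
    T=np.array(d["tool_from_camera"]); R=np.array(s["tool_rot"])
    return K,R@T[:3,:3],R@T[:3,3]+np.array(s["position"])
def px(c,u,v,z):
    K,R,o=c; r=R@np.linalg.inv(K)@[u,v,1]; return o+r*(z-o[2])/r[2]
def proj(c,p):
    K,R,o=c; q=K@(R.T@(np.array(p)-o)); return q[:2]/q[2]
E
python3 - <<'E'
from h import *
d,s=snap("top","top0",scale=1.5); print(cam(d)); import pickle; pickle.dump(cam(d),open("top.pkl","wb"))
print(s["position"],s["tool_rot"],s["ft_force"],s["grip_width"],s["time_s"])
d,s=snap("scene","scene0",scale=1.5)
E
```

```text
(array([[469.73289002,   0.        , 259.91109994],
       [  0.        , 469.73289002, 195.09114713],
       [  0.        ,   0.        ,   1.        ]]), array([[ 2.14163656e-02, -9.85708924e-01,  1.67090565e-01],
       [-9.99770345e-01, -2.09861317e-02,  4.34033998e-03],
       [-7.71727230e-04, -1.67145147e-01, -9.85931998e-01]]), array([ 0.25862007, -0.00818924,  1.51831015]))
[0.2255148  0.50134233 0.24971849] [[-9.11950549e-01  4.10299243e-01 -8.53030207e-04]
 [ 4.10300028e-01  9.11949814e-01 -1.19343869e-03]
 [ 2.88253747e-04 -1.43835539e-03 -9.99998924e-01]] [-0.09146475  1.0315744  -0.42242155] 0.08530074796158742 0.0
```

View pics/top0.png

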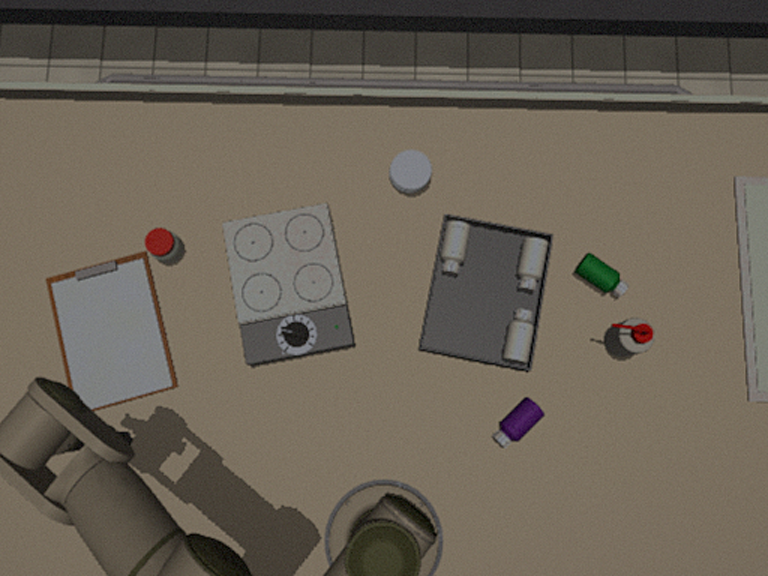

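View pics/scene0.png

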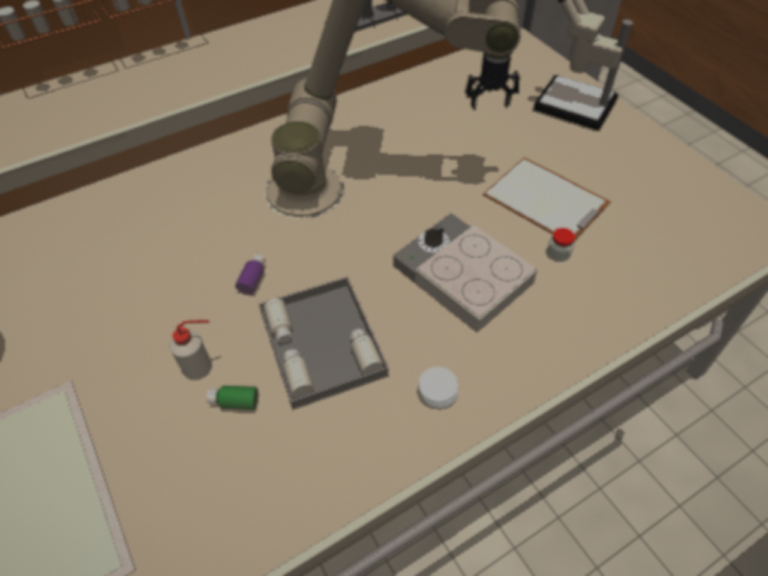

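The top view shows three bottles, read here at (455,248), (532,264) and (519,336) of the 1.5x view. They are bottle3, bottle4 and bottle2. The dial is near (296,334). Next I'll take an enlarged crop.

Run:
```python
from h import *
snap("top","top1",crop=(145,130,375,250),scale=3.4)
```

```text
(no output)
```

View pics/top1.png

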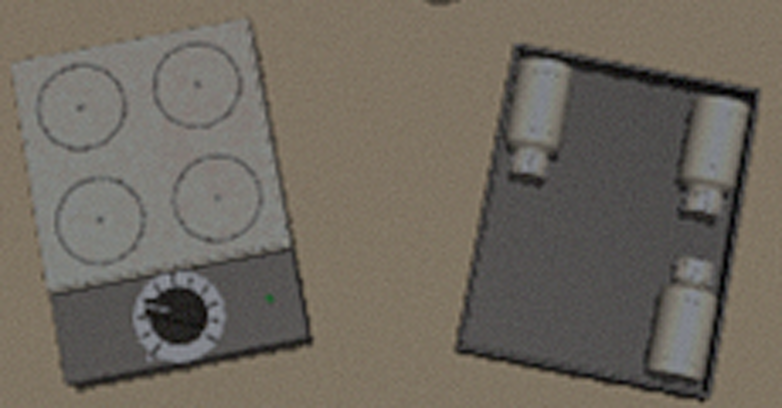

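```bash
cat > meas.py <<'E'
from h import *; import pickle
C=pickle.load(open("top.pkl","rb"))
f=lambda u,v,z: px(C,145+(u+.5)/3.4-.5,130+(v+.5)/3.4-.5,z)
R=np.array([f(100,220,.065),f(218,198,.065),f(81,107,.065),f(198,84,.065)])[:,:2]
L=np.array([[-12.5,55],[-12.5,-55],[97.5,55],[97.5,-55]])/1e3
def fit(L,R):
    l=L-L.mean(0); r=R-R.mean(0)
    a=np.arctan2((l[:,0]*r[:,1]-l[:,1]*r[:,0]).sum(),(l*r).sum()); M=np.array([[np.cos(a),-np.sin(a)],[np.sin(a),np.cos(a)]])
    t=R.mean(0)-M@L.mean(0); return a,M,t,(R-(L@M.T+t))*1e3
a,M,t,e=fit(L,R); print("stirrer",np.degrees(a),t,e.round(1)); print("rings",(L@M.T+t).round(4))
print("dial",M@[-.112,0]+t, "seen",f(178,314,.08), "bar dir in frame", np.degrees(np.arctan2(*(f(148,307,.094)-f(178,314,.094))[[1,0]])-a))
T=np.array([f(515,45,.04),f(758,91,.04),f(459,351,.04),f(710,396,.04)])[:,:2]
LT=np.array([[.15,.12],[.15,-.12],[-.15,.12],[-.15,-.12]])
a2,M2,t2,e2=fit(LT,T); print("tray",np.degrees(a2),t2,e2.round(1))
for n,b,c in [("b3",(545,62),(528,175)),("b4",(722,98),(702,210)),("b2",(680,375),(694,260))]:
    B,Cc=f(*b,.032)[:2],f(*c,.032)[:2]; print(n,"base",B,"cap",Cc,"len",np.linalg.norm(B-Cc),"tray frame",((B-t2)@M2).round(3),((Cc-t2)@M2).round(3), "dir",np.degrees(np.arctan2(*(Cc-B)[::-1])))
E
python3 meas.py
```

```text
stirrer 12.262850950049199 [0.52518499 0.21622015] [[ 0.2  0.4]
 [-0.2 -0.2]
 [-0.6  0.4]
 [ 0.5 -0.6]]
rings [[0.5013 0.2673]
 [0.5247 0.1598]
 [0.6088 0.2907]
 [0.6321 0.1832]]
dial [0.41574044 0.19243171] seen [0.41432159 0.18982246 0.08      ] bar dir in frame 65.83620236432054
tray -9.509005926764628 [ 0.51761541 -0.20695847] [[-1.5 -2.4]
 [-2.2  2.7]
 [ 0.3 -2.6]
 [ 3.4  2.2]]
b3 base [ 0.66992646 -0.14527415] cap [ 0.55896245 -0.12974929] len 0.11204477573336824 tray frame [0.14  0.086] [0.028 0.083] dir 172.0355045449206
b4 base [ 0.63798483 -0.3146978 ] cap [ 0.52873804 -0.29437759] len 0.11112053183449735 tray frame [ 0.137 -0.086] [ 0.025 -0.084] dir 169.463233849787
b2 base [ 0.3725946  -0.27223686] cap [ 0.48082028 -0.28633385] len 0.10913992093544614 tray frame [-0.132 -0.088] [-0.023 -0.084] dir -7.421308812829824
```

Request:
arm_command:
  commands: [-1,-0.601,-0.41,0.04,0,0,0.648,-1,-0.601,-0.41,0.04,0,0,0.648,-1,-0.601,-0.41,0.04,0,0,0.648,-1,-0.601,-0.41,0.04,0,0,0.648,-1,-0.601,-0.41,0.04,0,0,0.648,-1,-0.601,-0.41,0.04,0,0,0.648,-1,-0.601,-0.41,0.04,0,0,0.648,-1,-0.601,-0.41,0.04,0,0,0.648,-1,-0.601,-0.41,0.04,0,0,0.648,-1,-0.601,-0.41,0.04,0,0,0.648,-1,-0.601,-0.41,0.04,0,0,0.648,-1,-0.601,-0.41,0.04,0,0,0.648]
  newtons: 40

```text
time_s: 1.15
position: [0.4158, 0.1907, 0.2301]
tool_rot: [[0.213, 0.977, -0.001], [0.977, -0.213, -0.0], [-0.0, -0.001, -1.0]]
ft_force: [0.0, -0.5, -0.2]
grip_width: 0.0857
gripper_force: 0.0
```

```bash
cat >> h.py <<'E'
import json
from scipy.spatial.transform import Rotation as Ro
def log():
    s=env.observe(); r={k:np.array(s[k]).tolist() for k in ("time_s","q","position","tool_rot","grip_width","gripper_force","ft_force")}
    open("log.jsonl","a").write(json.dumps(r)+"\n"); return s
def down(yaw):  # tool pointing down, closing axis y at world yaw (deg)
    a=np.radians(yaw); y=np.array([np.cos(a),np.sin(a),0]); z=np.array([0,0,-1.]); return np.c_[np.cross(y,z),y,z]
def mv(p,R,ref=None):
    s=log(); R0=np.array(s["tool_rot"]) if ref is None else ref[1]; p0=np.array(s["position"]) if ref is None else ref[0]
    v=Ro.from_matrix(R0.T@R).as_rotvec(degrees=True); d=R0.T@(np.array(p)-p0)
    print("q",np.round(s["q"],1),"t",round(s["time_s"],2),"w",round(s["grip_width"],4),"gf",np.round(s["gripper_force"],1),"ft",np.round(s["ft_force"],1))
    print("MOVE",(d/.5).round(4).tolist(),(v/120).round(4).tolist(),"rows",round(max(np.linalg.norm(d)/.0417,np.linalg.norm(v)/7.16),1))
E
python3 - <<'E'
from h import *
s=log(); print(s["position"],s["q"],s["time_s"])
d,s=snap("wrist","w0",scale=1.5); c=cam(d,s); import pickle; pickle.dump(c,open("w0.pkl","wb")); print(c)
E
```

```text
[0.41576549 0.19070538 0.23010301] [9.75417122e+00 1.35726881e+01 9.02079314e+01 2.22203155e-03
 7.62550392e+01 2.20336934e+01] 1.15
(array([[268.51889766,   0.        , 255.1610414 ],
       [  0.        , 268.51889766, 191.09051562],
       [  0.        ,   0.        ,   1.        ]]), array([[ 9.77078425e-01, -2.03355889e-01, -6.29613644e-02],
       [-2.12878842e-01, -9.34183767e-01, -2.86327239e-01],
       [-5.91154333e-04,  2.93167310e-01, -9.56060970e-01]]), array([0.43267282, 0.26370326, 0.35336499]))
```

View pics/w0.png

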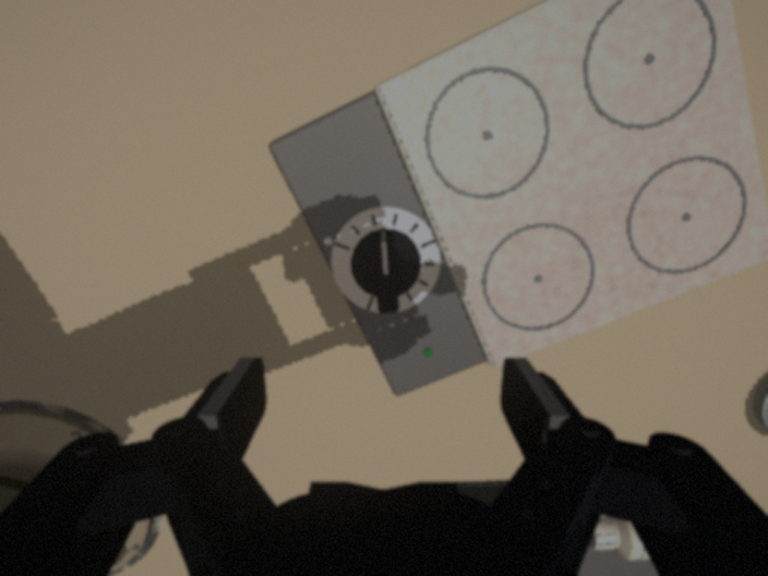

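The wrist view shows the pointer line running from (385,230) to (386,273) and the bar tail at (388,308). The ring centres are (487,135), (538,278), (649,58) and (686,216).

Run:
```python
from h import *; import pickle
c=pickle.load(open("w0.pkl","rb")); f=lambda u,v,z: px(c,(u+.5)/1.5-.5,(v+.5)/1.5-.5,z)
for n,p in dict(r1=(487,135),r2=(538,278),r3=(649,58),r4=(686,216)).items(): print(n,f(*p,.065))
a=f(385,230,.094);b=f(388,308,.094); print(a,b,(a+b)/2,np.linalg.norm(a-b),np.degrees(np.arctan2(*(a-b)[[1,0]])))
print("knob", f(386,262,.06))
mv([.4155,.1915,.086],down(-11.9))
```

```text
r1 [0.50458573 0.26667074 0.065     ]
r2 [0.52778596 0.15957682 0.065     ]
r3 [0.6118711  0.29039358 0.065     ]
r4 [0.6351602  0.18301885 0.065     ]
[0.42503632 0.22328247 0.094     ] [0.41572411 0.17052664 0.094     ] [0.42038021 0.19690455 0.094     ] 0.05357140239124121 79.98954026866312
knob [0.41969397 0.19438111 0.06      ]
q [ 9.8 13.6 90.2  0.  76.3 21.7] t 1.2 w 0.0853 gf 0.0 ft [ 0.1 -0.5  0.1]
MOVE [0.0008, -0.0002, 0.2884] [-0.0002, 0.0001, 0.0] rows 3.5
```

Request:
arm_command:
  commands: [-0.5,0.005,0.002,0.1,0,0,0,-0.3,0.005,0.002,0.2,0,0,0,0,0.005,0.002,0.288,0,0,0,0,0.005,0.002,0.288,0,0,0,1,0.005,0.002,0.288,0,0,0,1,0.005,0.002,0.288,0,0,0,1,0.005,0.002,0.288,0,0,0,1,0.005,0.002,0.288,0,0,0,1,0.005,0.002,0.288,0,0,0]
  newtons: 40

```text
time_s: 1.95
position: [0.4181, 0.1938, 0.0872]
tool_rot: [[0.206, 0.978, 0.003], [0.978, -0.206, 0.001], [0.001, 0.003, -1.0]]
ft_force: [5.9, 0.9, -16.5]
grip_width: 0.0141
gripper_force: 45.2
```

Request:
arm_command:
  commands: [1,0,0,0,0,0,-0.06,1,0,0,0,0,0,-0.12,1,0,0,0,0,0,-0.18,1,0,0,0,0,0,-0.24,1,0,0,0,0,0,-0.3,1,0,0,0,0,0,-0.36,1,0,0,0,0,0,-0.42,1,0,0,0,0,0,-0.48,1,0,0,0,0,0,-0.53,1,0,0,0,0,0,-0.57,1,0,0,0,0,0,-0.6,1,0,0,0,0,0,-0.6]

```text
time_s: 2.95
position: [0.4162, 0.1932, 0.0872]
tool_rot: [[-0.867, 0.498, -0.002], [0.498, 0.867, -0.0], [0.001, -0.001, -1.0]]
ft_force: [-2.6, -4.5, -8.3]
grip_width: 0.0142
gripper_force: 61.8
```

Run:
```python
from h import *
s=log(); print(s["position"],s["q"],s["wrist_torque"],s["ft_force"],s["grip_width"],s["time_s"])
R=np.array(s["tool_rot"]); print(np.degrees(np.arctan2(R[1,1],R[0,1])))
```

```text
[0.41617691 0.19322118 0.08722082] [ 1.00624894e+01  2.46949509e+01  1.02038765e+02  1.00843882e-02
  5.33608649e+01 -5.00549722e+01] [-0.69222386  0.49740878 -1.39524937] [-2.57908385 -4.49822744 -8.26255078] 0.01424652112232542 2.95
60.111473779216176
```

Request:
arm_command:
  commands: [1,0,0,0,0,0,0.025,-1,0,0,0,0,0,0.025,-1,0,0,0,0,0,0.025,-1,0,0,0,0,0,0.025,-1,0,0,0,0,0,0.025,-1,0,0,-0.1,0,0,0.025,-1,0,0,-0.18,0,0,0.025,-1,0,0,-0.26,0,0,0.025,-1,0,0,-0.33,0,0,0.025,-1,0,0,-0.36,0,0,0.025]

```text
time_s: 3.78
position: [0.4182, 0.1939, 0.2722]
tool_rot: [[-0.84, 0.543, 0.009], [0.543, 0.84, 0.002], [-0.007, 0.007, -1.0]]
ft_force: [0.5, -0.0, -0.6]
grip_width: 0.0854
gripper_force: 0.0
```

Run:
```python
from h import *
log(); d,s=snap("wrist","w1",crop=(150,60,480,300),scale=2.4); c=cam(d,s); import pickle; pickle.dump(c,open("w1.pkl","wb"))
# fit kinematics: q1 about z; shoulder height h; upper a2; elbow perpendicular offset e; forearm d4; tool length d6; lateral offset b
from scipy.optimize import least_squares
D=[json.loads(l) for l in open("log.jsonl")]
print(len(D));
```

```text
4
```

View pics/w1.png

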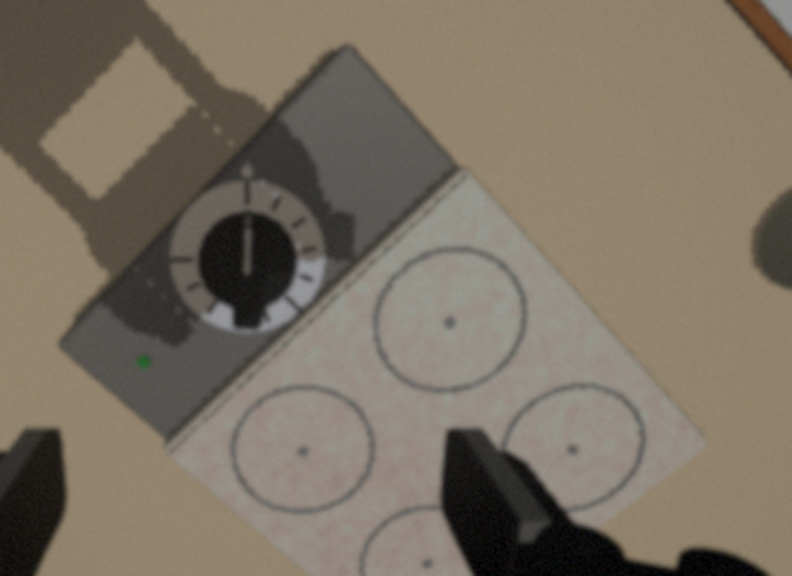

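Pointer at (248,240) lines up with the zero dot at (248,172): the dial is at zero. Next I'll tilt the tool to collect data for a kinematic model, needed for planning the tilted placements.

Request:
arm_command:
  commands: [-1,0,0,-0.1,0,-0.5,0,-1,0,0,-0.1,0,-0.5,0,-1,0,0,-0.1,0,-0.5,0,-1,0,0,-0.1,0,-0.5,0,-1,0,0,-0.1,0,-0.5,0,-1,0,0,-0.1,0,-0.5,0,-1,0,0,-0.1,0,-0.5,0,-1,0,0,-0.1,0,-0.5,0,-1,0,0,-0.1,0,-0.5,0]

```text
time_s: 4.58
position: [0.4159, 0.1942, 0.315]
tool_rot: [[-0.419, 0.541, 0.73], [0.266, 0.841, -0.471], [-0.868, -0.003, -0.496]]
ft_force: [0.3, 0.1, -0.6]
grip_width: 0.0856
gripper_force: 0.0
```

```bash
cat > kin.py <<'E'
from h import *
from scipy.optimize import least_squares
def fk(q,P):
    h,b,a1,a2,e,d4,l,d6=P
    rz=lambda a:Ro.from_euler('z',a,degrees=True).as_matrix(); ry=lambda a:Ro.from_euler('y',a,degrees=True).as_matrix()
    R=rz(q[0]); p=R@np.array([a1,b,h]); R=R@ry(q[1]); p=p+R@[0,0,a2]; R=R@ry(q[2]); p=p+R@[e,0,d4]
    R=R@rz(q[3]*S4); R=R@ry(q[4]); R=R@rz(q[5]*S6); p=p+R@[0,0,d6]+0*l
    return p,R@M
S4,S6=1,1; M=np.eye(3)
def load(): return [json.loads(l) for l in open("log.jsonl")]
def fitk(v=True):
    global S4,S6,M
    D=load(); best=None
    for S4_ in (1,-1):
      for S6_ in (1,-1):
        S4,S6,M=S4_,S6_,np.eye(3)
        M=fk(D[0]["q"],np.zeros(8))[1].T@np.array(D[0]["tool_rot"])
        er=max(np.degrees(np.linalg.norm(Ro.from_matrix(fk(d["q"],np.zeros(8))[1].T@np.array(d["tool_rot"])).as_rotvec())) for d in D)
        if best is None or er<best[0]: best=(er,S4,S6,M)
    er,S4,S6,M=best
    r=least_squares(lambda P:np.concatenate([fk(d["q"],P)[0]-d["position"] for d in D]+[1e-3*(P-[.3,.1,0,.4,0,.4,0,.25])]),[.3,.1,0,.4,0,.4,0,.25])
    if v: print("rot err",er,S4,S6,M.round(2).tolist()); print("P",r.x.round(3),"res",max(np.linalg.norm(fk(d["q"],r.x)[0]-d["position"]) for d in D))
    return r.x
LO=np.array([-178.18,-50.72,12.68,-81.47,9.98,-165.26]); HI=np.array([178.18,133.34,142.11,261.47,163.14,165.26])
def ik(p,R,P,q0=None,n=30):
    rng=np.random.default_rng(0); out=[]
    f=lambda q:np.concatenate([(fk(q,P)[0]-p)*1e3,100*Ro.from_matrix(fk(q,P)[1].T@R).as_rotvec()])
    for i in range(n):
        s=q0 if (i==0 and q0 is not None) else np.r_[rng.uniform(-60,60),rng.uniform(LO[1:],HI[1:])]
        r=least_squares(f,np.clip(s,LO+.1,HI-.1),bounds=(LO,HI),max_nfev=60)
        if np.abs(r.fun).max()<1 and not any(np.abs(r.x-o).max()<2 for o in out): out.append(r.x)
        if q0 is not None and i==0 and out: return out
    return out
E
python3 - <<'E'
from kin import *
s=log(); print(s["position"],s["q"],s["time_s"]); fitk()
E
```

```text
[0.41587071 0.19423016 0.31503328] [ 34.2072348    9.18106689 102.82887467 -67.38598417  60.00015747
   9.53046965] 4.5833
rot err 4.652645768225621e-14 1 1 [[0.0, -1.0, -0.0], [1.0, 0.0, 0.0], [-0.0, -0.0, 1.0]]
P [0.13  0.117 0.    0.537 0.103 0.351 0.    0.238] res 1.7858570619791342e-06
```

```bash
cat > plan.py <<'E'
from kin import *
P=fitk(False)
rings=np.array([[.503,.267],[.5262,.1597],[.6103,.2906],[.6336,.1831]])
def upright(h,th,sg): # tool heading az h, th below horizontal, cap along sg*tool x, (cap up)
    h,th=np.radians([h,th]); z=np.array([np.cos(th)*np.cos(h),np.cos(th)*np.sin(h),-np.sin(th)])
    y=sg*np.cross(z,[0,0,1]); y/=np.linalg.norm(y); return np.c_[np.cross(y,z),y,z]
def lying(cap,th,sg): # cap az; a = down*cos th - c*sin th
    cap,th=np.radians([cap,th]); c=np.array([np.cos(cap),np.sin(cap),0]); z=-c*np.sin(th)+np.array([0,0,-1])*np.cos(th)
    y=sg*np.cross(z,c); y/=np.linalg.norm(y); return np.c_[np.cross(y,z),y,z]
E
python3 - <<'E'
from plan import *
for i in range(4):
    for h in range(-90,136,25):
        for sg in (1,-1):
            S=ik(np.r_[rings[i],.115],upright(h,30,sg),P,n=10)
            for q in S[:2]: print(i+1,h,sg,q.round(0))
print("picks")
for n,p,cap in [("b3",[.632,-.175],171),("b4",[.60,-.273],170),("b2",[.418,-.245],-9)]:
    for th in (15,30):
      for sg in (1,-1):
        for q in ik(np.r_[p,.035],lying(cap,th,sg),P,n=10)[:3]: print(n,th,sg,q.round(0))
E
```

```text
1 -90 1 [  33.   50.   66.  -48.  102. -140.]
1 -90 -1 [ 33.  50.  66. -48. 102.  40.]
1 -65 1 [  37.   44.   80.  -59.   82. -145.]
1 -65 -1 [ 37.  44.  80. -59.  82.  35.]
1 -40 -1 [ 36.  38.  96. -75.  60.  36.]
1 -15 1 [  31.   34.  110.  254.   41. -132.]
1 -15 -1 [ 31.  34. 110. 254.  41.  48.]
1 10 1 [ 20.  31. 120. 196.  31. -99.]
1 10 -1 [ 20.  31. 120. 196.  31.  81.]
1 35 1 [  5.  31. 122. 135.  38. -68.]
1 35 -1 [  5.  31. 122. 135.  38. 112.]
1 60 1 [ -4.  32. 115.  93.  51. -51.]
1 60 -1 [ -4.  32. 115.  93.  51. 129.]
1 85 1 [ -7.  36. 102.  68.  69. -44.]
1 85 -1 [ -7.  36. 102.  68.  69. 136.]
1 110 1 [ -4.  41.  87.  52.  88. -44.]
1 110 -1 [ -4.  41.  87.  52.  88. 136.]
1 135 1 [  0.  47.  72.  40. 107. -50.]
1 135 -1 [  0.  47.  72.  40. 107. 130.]
2 -90 1 [  24.   46.   76.  -52.   92. -141.]
2 -90 -1 [ 24.  46.  76. -52.  92.  39.]
2 -65 1 [  26.   40.   90.  -66.   72. -143.]
2 -65 -1 [ 26.  40.  90. -66.  72.  37.]
2 -15 1 [  16.   31.  118.  229.   36. -117.]
2 -15 -1 [ 16.  31. 118. 229.  36.  63.]
2 10 1 [  1.  30. 125. 167.  35. -83.]
2 10 -1 [  1.  30. 1
[... 1812 characters left out ...]
 80. 146.]
4 110 1 [-10.  51.  63.  50. 101. -36.]
4 110 -1 [-10.  51.  63.  50. 101. 144.]
4 135 1 [ -6.  58.  46.  40. 122. -43.]
4 135 -1 [ -6.  58.  46.  40. 122. 137.]
picks
b3 15 1 [ -28.   40.   83.    7.   43. -113.]
b3 15 -1 [-28.  40.  83.   7.  43.  67.]
b3 30 1 [ -30.   38.   94.   28.   22. -134.]
b3 30 -1 [-30.  38.  94.  28.  22.  46.]
b4 15 1 [ -37.   40.   82.   10.   45. -123.]
b4 15 -1 [-37.  40.  82.  10.  45.  57.]
b4 30 1 [ -40.   39.   93.   34.   26. -148.]
b4 30 -1 [-40.  39.  93.  34.  26.  32.]
b2 15 1 [-41.  36.  92.  -9.  65.  63.]
b2 15 -1 [ -41.   36.   92.   -9.   65. -117.]
b2 30 1 [-38.  42.  83. -14.  82.  67.]
b2 30 -1 [ -38.   42.   83.  -14.   82. -113.]
```

Run:
```python
from plan import *
mv([.632,-.130,.15],down(80.5))
```

```text
q [ 34.2   9.2 102.8 -67.4  60.    9.5] t 4.58 w 0.0856 gf 0.0 ft [ 0.3  0.1 -0.6]
MOVE [-0.0671, -0.3108, 0.7844] [-0.1029, 0.4947, -0.1748] rows 10.1
```

Request:
arm_command:
  commands: [1,-0.067,-0.311,0.784,-0.1029,0.4947,-0.1748,1,-0.067,-0.311,0.784,-0.1029,0.4947,-0.1748,1,-0.067,-0.311,0.784,-0.1029,0.4947,-0.1748,1,-0.067,-0.311,0.784,-0.1029,0.4947,-0.1748,1,-0.067,-0.311,0.784,-0.1029,0.4947,-0.1748,1,-0.067,-0.311,0.784,-0.1029,0.4947,-0.1748,1,-0.067,-0.311,0.784,-0.1029,0.4947,-0.1748,1,-0.067,-0.311,0.784,-0.1029,0.4947,-0.1748,1,-0.067,-0.311,0.784,-0.1029,0.4947,-0.1748,1,-0.067,-0.311,0.784,-0.1029,0.4947,-0.1748,1,-0.067,-0.311,0.784,-0.1029,0.4947,-0.1748,1,-0.067,-0.311,0.784,-0.1029,0.4947,-0.1748]
  newtons: 40

```text
time_s: 5.58
position: [0.6203, -0.115, 0.1575]
tool_rot: [[-0.986, 0.167, -0.006], [0.167, 0.986, 0.008], [0.007, 0.006, -1.0]]
ft_force: [0.2, 0.7, 0.1]
grip_width: -0.0003
gripper_force: 0.0
```

Run:
```python
from plan import *
fitk()
mv([.632,-.130,.0795],down(80.5))
s=env.observe();print(s["position"])
d,s=snap("wrist","w2",scale=1.5); c=cam(d,s); import pickle; pickle.dump(c,open("w2.pkl","wb"))
```

```text
rot err 4.652645768225621e-14 1 1 [[0.0, -1.0, -0.0], [1.0, 0.0, 0.0], [-0.0, -0.0, 1.0]]
P [0.13  0.117 0.    0.537 0.103 0.351 0.    0.238] res 9.23126171188299e-07
q [ -21.3   34.2   68.5    0.3   77.7 -101.8] t 5.58 w -0.0003 gf 0.0 ft [0.2 0.7 0.1]
MOVE [-0.0292, -0.0267, 0.1557] [0.0031, -0.0033, -0.0011] rows 1.9
[ 0.62026173 -0.11499571  0.15753719]
```

View pics/w2.png

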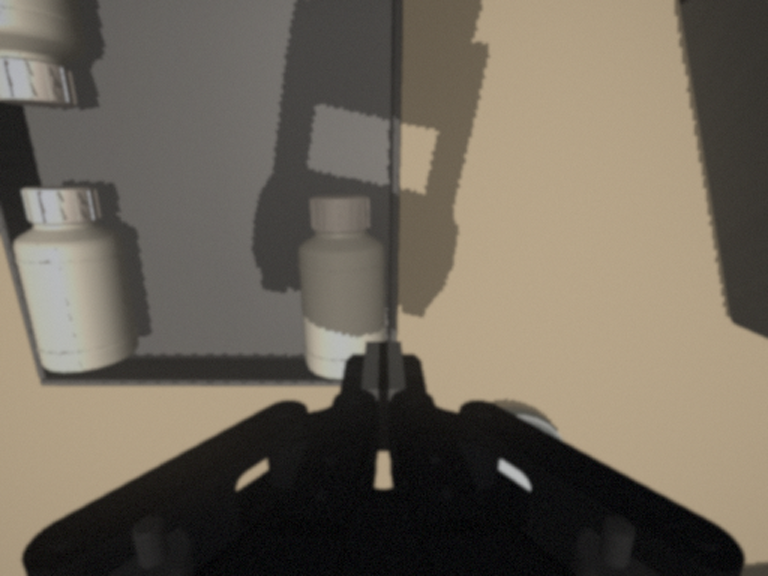

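The wrist view shows bottle3 with its cap end at (339,197), base near (343,376) and body edges at u=300 and 386. Bottle4's cap end is at (61,188) and its base near (85,370).

Run:
```python
from plan import *; import pickle
c=pickle.load(open("w2.pkl","rb")); f=lambda u,v,z: px(c,(u+.5)/1.5-.5,(v+.5)/1.5-.5,z)[:2].round(4)
print("b3 cap",f(339,197,.032),"mid",f(342.5,300,.032),"base",f(343,376,.03))
print("edges",f(300,270,.032),f(386,270,.032))
print("b4 cap",f(61,188,.032),"base",f(85,370,.03))
print("tray corner +x-y",f(42,382,.04),"wall+y top inner",f(391,270,.04),f(394,100,.04))
mv([.632,-.130,.0795],down(80.5))
```

```text
b3 cap [ 0.5615 -0.1311] mid [ 0.6263 -0.1419] base [ 0.6817 -0.1528]
edges [ 0.6019 -0.1646] [ 0.6112 -0.1106]
b4 cap [ 0.5283 -0.2941] base [ 0.6467 -0.3272]
tray corner +x-y [ 0.6464 -0.3499] wall+y top inner [ 0.6097 -0.1073] [ 0.515  -0.0901]
q [-2.170e+01  3.490e+01  6.830e+01  1.000e-01  7.750e+01 -1.018e+02] t 5.63 w 0.0 gf 0.0 ft [-3.2 -4.9 -3.4]
MOVE [-0.0244, -0.016, 0.145] [0.0023, -0.0049, -0.0034] rows 1.8
```

Request:
arm_command:
  commands: [1,-0.0244,-0.016,0.1,0,0,0,1,-0.0244,-0.016,0.1,0,0,0,1,-0.0244,-0.016,0.1,0,0,0,1,-0.0244,-0.016,0.1,0,0,0]

```text
time_s: 5.97
position: [0.6289, -0.1209, 0.1091]
tool_rot: [[-0.986, 0.168, -0.003], [0.168, 0.986, 0.005], [0.004, 0.004, -1.0]]
ft_force: [0.8, 1.4, 1.4]
grip_width: -0.0001
gripper_force: 0.0
```

Run:
```python
from plan import *
mv([.629,-.131,.079],down(80.5))
```

```text
q [ -21.5   37.8   70.3    0.2   72.1 -101.9] t 5.97 w -0.0001 gf 0.0 ft [0.8 1.4 1.4]
MOVE [-0.0038, -0.02, 0.06] [0.002, -0.0018, -0.0015] rows 0.8
```

Request:
arm_command:
  commands: [1,-0.004,-0.02,0.03,0.002,-0.002,-0.0015,1,-0.004,-0.02,0.05,0.002,-0.002,-0.0015,1,-0.004,-0.02,0.055,0.002,-0.002,-0.0015,1,-0.004,-0.02,0.055,0.002,-0.002,-0.0015,1,-0.004,-0.02,0.055,0.002,-0.002,-0.0015]

```text
time_s: 6.38
position: [0.6297, -0.1312, 0.0821]
tool_rot: [[-0.986, 0.165, 0.002], [0.165, 0.986, -0.001], [-0.002, -0.0, -1.0]]
ft_force: [-0.3, 0.2, 0.4]
grip_width: -0.0002
gripper_force: 0.0
```

Request:
arm_command:
  commands: [1,0,0,0.004,0,0,0,1,0,0,0.006,0,0,0,1,0,0,0.006,0,0,0]

```text
time_s: 6.63
position: [0.6295, -0.1316, 0.0782]
tool_rot: [[-0.986, 0.166, 0.001], [0.166, 0.986, -0.0], [-0.001, -0.0, -1.0]]
ft_force: [-0.1, -0.3, -0.6]
grip_width: -0.0001
gripper_force: 0.0
```

Request:
arm_command:
  commands: [1,0,0,0.002,0,0,0,1,0,0,0.002,0,0,0,1,0,0,0.002,0,0,0]

```text
time_s: 6.88
position: [0.6296, -0.1318, 0.0776]
tool_rot: [[-0.986, 0.166, 0.002], [0.166, 0.986, -0.001], [-0.002, -0.0, -1.0]]
ft_force: [-0.4, 1.1, 4.6]
grip_width: 0.0001
gripper_force: 2.4
```

Request:
arm_command:
  commands: [1,0,-0.01,0,0,0,0,1,0,-0.022,0,0,0,0,1,0,-0.034,0,0,0,0,1,0,-0.046,0,0,0,0,1,0,-0.058,0,0,0,0,1,0,-0.07,0,0,0,0,1,0,-0.082,0,0,0,0,1,0,-0.094,0,0,0,0,1,0,-0.106,0,0,0,0,1,0,-0.118,0,0,0,0,1,0,-0.13,0,0,0,0,1,0,-0.14,0,0,0,0]

```text
time_s: 7.88
position: [0.6176, -0.2014, 0.0767]
tool_rot: [[-0.986, 0.166, 0.001], [0.166, 0.986, -0.0], [-0.001, 0.0, -1.0]]
ft_force: [-0.8, 0.0, 0.2]
grip_width: 0.0001
gripper_force: 0.0
```

Request:
arm_command:
  commands: [1,0,0,-0.08,0,0,0,-1,0.1,0,-0.16,0,0,0,-1,0.2,0,-0.24,0,0,0,-1,0.2,0,-0.24,0,0,0,-1,0.2,0,-0.24,0,0,0,-1,0.2,0,-0.24,0,0,0]

```text
time_s: 8.38
position: [0.5185, -0.1844, 0.1989]
tool_rot: [[-0.986, 0.167, 0.004], [0.167, 0.986, -0.002], [-0.004, -0.001, -1.0]]
ft_force: [0.3, -0.3, -0.0]
grip_width: 0.0605
gripper_force: 0.0
```

Run:
```python
from plan import *; import pickle
log()
d,s=snap("wrist","w3",scale=1.5); c=cam(d,s); pickle.dump(c,open("w3.pkl","wb")); print(s["position"],s["time_s"])
```

```text
[ 0.51850883 -0.18436429  0.19885804] 8.3833
```

View pics/w3.png

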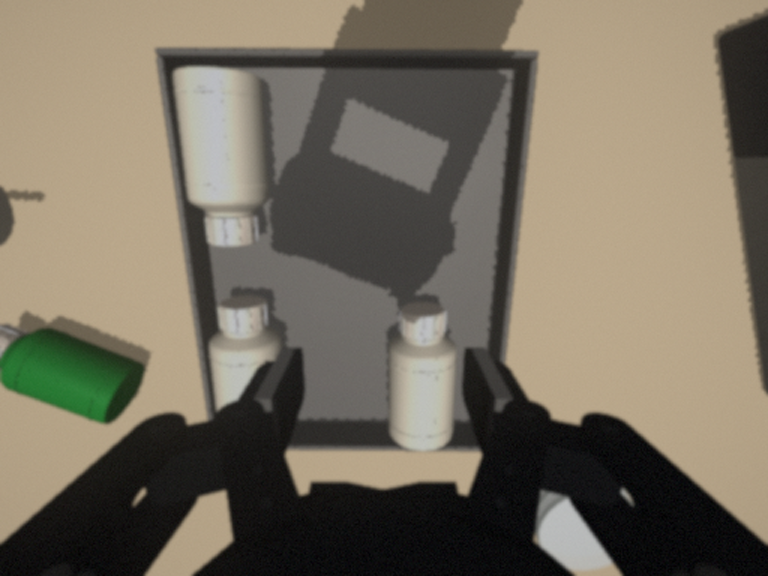

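Bottle3 has rolled clear: cap end (423,306), base (421,446), body edges u=388 and 457 at v=370. Bottle2's base is at (222,68) and its cap end at (233,243). Bottle4's cap end is at (242,298).

Run:
```python
from plan import *; import pickle
c=pickle.load(open("w3.pkl","rb")); f=lambda u,v,z: px(c,(u+.5)/1.5-.5,(v+.5)/1.5-.5,z)[:2].round(4)
B=f(421,446,.02);C=f(423,306,.04);print("b3 cap",C,"base",B,np.linalg.norm(B-C),"mid",f(422.5,370,.032),"edges",f(388,370,.032),f(457,370,.032))
print("b2 base",f(222,68,.032),"cap",f(233,243,.032),"b4 cap",f(242,298,.04), "wall +y",f(520,150,.04),f(500,340,.04))
ax=C-B; print(np.degrees(np.arctan2(ax[1],ax[0])))
```

```text
b3 cap [ 0.5513 -0.1598] base [ 0.6904 -0.1791] 0.14043254608530034 mid [ 0.6085 -0.1675] edges [ 0.6039 -0.1948] [ 0.6131 -0.1401]
b2 base [ 0.3711 -0.2648] cap [ 0.4828 -0.2894] b4 cap [ 0.5228 -0.2909] wall +y [ 0.4531 -0.0814] [ 0.5884 -0.1057]
172.10069510652954
```

Run:
```python
from plan import *
R=lying(171.5,25,1)
mv([.6175,-.169,.11],R)
print(ik(np.array([.6175,-.169,.034]),R,P,n=6))
mv([.6175,-.169,.034],R,([.6175,-.169,.11],R))
```

```text
q [ -31.9   24.3   79.4    0.    76.1 -112.3] t 8.43 w 0.0678 gf 0.0 ft [-0.1 -0.8 -0.4]
MOVE [-0.1884, 0.0632, 0.1751] [-0.0022, -0.2072, -0.0088] rows 3.5
[array([ -29.13467199,   37.52227655,   92.91479212,   18.96979034,
         27.26847738, -125.83390319])]
q [ -31.9   24.3   79.4    0.    76.1 -112.3] t 8.43 w 0.0678 gf 0.0 ft [-0.1 -0.8 -0.4]
MOVE [0.0642, 0.0, 0.1378] [0.0, 0.0, 0.0] rows 1.8
```

Request:
arm_command:
  commands: [-0.65,-0.1884,0.0632,0.1751,-0.0022,-0.2072,-0.0088,-0.65,-0.1884,0.0632,0.1751,-0.0022,-0.2072,-0.0088,-0.65,-0.1884,0.0632,0.1751,-0.0022,-0.2072,-0.0088,-0.65,-0.1884,0.0632,0.1751,-0.0022,-0.2072,-0.0088,-0.65,-0.1884,0.0632,0.1751,-0.0022,-0.2072,-0.0088,-0.65,-0.1884,0.0632,0.1751,-0.0022,-0.2072,-0.0088,-0.65,-0.1884,0.0632,0.1751,-0.0022,-0.2072,-0.0088]
  newtons: 50

```text
time_s: 9.02
position: [0.6178, -0.1691, 0.1097]
tool_rot: [[-0.898, 0.147, 0.415], [0.134, 0.989, -0.062], [-0.42, 0.0, -0.908]]
ft_force: [-0.2, -0.9, 0.6]
grip_width: 0.0704
gripper_force: 0.0
```

Run:
```python
from plan import *
R=lying(171.5,25,1)
print(env.observe()["position"]); mv([.6175,-.169,.034],R)
```

```text
[ 0.61775473 -0.16909463  0.10974529]
q [ -29.1   30.9   89.1   14.1   37.4 -120.2] t 9.02 w 0.0704 gf 0.0 ft [-0.2 -0.9  0.6]
MOVE [0.0641, 0.0001, 0.1373] [0.0003, -0.0014, 0.0002] rows 1.8
```

Request:
arm_command:
  commands: [-0.65,0.0321,0,0.069,0,0,0,-0.65,0.0641,0,0.1373,0,0,0,-0.65,0.0641,0,0.1373,0,0,0,-0.65,0.0641,0,0.1373,0,0,0]

```text
time_s: 9.35
position: [0.6173, -0.1688, 0.0337]
tool_rot: [[-0.898, 0.148, 0.415], [0.135, 0.989, -0.061], [-0.419, 0.001, -0.908]]
ft_force: [-0.8, 0.1, 1.2]
grip_width: 0.0706
gripper_force: 0.0
```

Request:
arm_command:
  commands: [1,0,0,0,0,0,0,1,0,0,0,0,0,0,1,0,0,0,0,0,0,1,0,0,0,0,0,0]
  newtons: 50

```text
time_s: 9.68
position: [0.6185, -0.1693, 0.0369]
tool_rot: [[-0.895, 0.147, 0.421], [0.133, 0.989, -0.064], [-0.426, -0.002, -0.905]]
ft_force: [-2.3, 0.4, 7.9]
grip_width: 0.0524
gripper_force: 52.7
```

```bash
cat >> plan.py <<'E'
from scipy.spatial.transform import Slerp
def path(p0,R0,p1,R1,q,n=8):
    sl=Slerp([0,1],Ro.from_matrix([R0,R1]))
    for t in np.linspace(0,1,n+1)[1:]:
        o=ik((1-t)*np.array(p0)+t*np.array(p1),sl(t).as_matrix(),P,q0=q,n=1)
        if not o: print("IK FAIL at",t); return q
        if np.abs(o[0]-q).max()>45: print("jump",t,q.round(),o[0].round())
        q=o[0]
    print("end q",q.round(1)); return q
E
python3 - <<'E'
from plan import *
s=env.observe(); p0=np.array(s["position"]); R0=np.array(s["tool_rot"]); q=np.array(s["q"])
pa=p0+[0,0,.06]; Ra=R0; mv(pa,Ra); q=path(p0,R0,pa,Ra,q,2)
R1=upright(100,25,1)
pb=[.54,.03,.30]; 
sl=Slerp([0,1],Ro.from_matrix([R0,R1])); Rb=sl(.5).as_matrix()
q=path(pa,Ra,pb,Rb,q); mv(pb,Rb,(pa,Ra)); pc=[.6112,.2857,.19]
q=path(pb,Rb,pc,R1,q); mv(pc,R1,(pb,Rb))
E
```

```text
q [ -29.1   37.3   92.8   18.9   27.4 -125.8] t 9.68 w 0.0524 gf 52.7 ft [-2.3  0.4  7.9]
MOVE [-0.0511, -0.0002, -0.1086] [0.0, 0.0, 0.0] rows 1.4
end q [ -29.1   32.    90.    15.    35.2 -121.2]
end q [-19.1  21.9  69.5  22.  100.4 -65.8]
q [ -29.1   37.3   92.8   18.9   27.4 -125.8] t 9.68 w 0.0524 gf 52.7 ft [-2.3  0.4  7.9]
MOVE [0.0203, 0.3706, -0.4592] [-0.1116, 0.322, 0.3075] rows 7.7
end q [ -4.   42.5  71.3  61.6  91.7 -27.3]
q [ -29.1   37.3   92.8   18.9   27.4 -125.8] t 9.68 w 0.0524 gf 52.7 ft [-2.3  0.4  7.9]
MOVE [0.1257, 0.3917, 0.4012] [-0.1116, 0.322, 0.3075] rows 7.7
```

Request:
arm_command:
  commands: [1,-0.017,0,-0.036,0,0,0,1,-0.034,0,-0.072,0,0,0,1,-0.0511,0,-0.1086,0,0,0,1,-0.0511,0,-0.1086,0,0,0]
  newtons: 70

```text
time_s: 10.02
position: [0.6191, -0.1695, 0.0991]
tool_rot: [[-0.894, 0.147, 0.424], [0.132, 0.989, -0.066], [-0.429, -0.003, -0.904]]
ft_force: [1.5, -0.1, -0.7]
grip_width: 0.052
gripper_force: 74.1
```

Run:
```python
from plan import *
s=env.observe(); R0=np.array(s["tool_rot"]); R1=upright(100,25,1); print(s["position"])
Rb=Slerp([0,1],Ro.from_matrix([R0,R1]))(.5).as_matrix(); mv([.54,.03,.30],Rb)
```

```text
[ 0.61911566 -0.16949854  0.09914937]
q [ -29.1   31.8   89.9   14.9   35.3 -121.1] t 10.02 w 0.052 gf 74.1 ft [ 1.5 -0.1 -0.7]
MOVE [0.022, 0.3703, -0.4561] [-0.1115, 0.3227, 0.3077] rows 7.7
```

Request:
arm_command:
  commands: [1,0.0025,0.041,-0.051,-0.0124,0.0358,0.0342,1,0.005,0.082,-0.101,-0.0248,0.0717,0.0684,1,0.0073,0.123,-0.152,-0.037,0.1076,0.1026,1,0.0098,0.165,-0.203,-0.0496,0.1434,0.1368,1,0.012,0.206,-0.253,-0.062,0.179,0.171,1,0.0147,0.247,-0.304,-0.0743,0.215,0.205,1,0.017,0.288,-0.355,-0.0867,0.251,0.239,1,0.0196,0.329,-0.405,-0.099,0.287,0.2735,1,0.022,0.3703,-0.456,-0.1115,0.3227,0.3077,1,0.022,0.3703,-0.456,-0.1115,0.3227,0.3077]

```text
time_s: 10.85
position: [0.5398, 0.0319, 0.2992]
tool_rot: [[-0.735, 0.674, -0.075], [0.591, 0.69, 0.418], [0.334, 0.263, -0.905]]
ft_force: [0.4, -0.3, -2.0]
grip_width: 0.052
gripper_force: 74.5
```

Run:
```python
from plan import *
R1=upright(100,25,1); print(env.observe()["position"])
mv([.6112,.2857,.19],R1); snap("scene","s1",crop=(230,80,400,230),scale=4)
```

```text
[0.53976065 0.03187066 0.29922125]
q [-19.   22.   69.6  22.2 100.5 -65.7] t 10.85 w 0.052 gf 74.5 ft [ 0.4 -0.3 -2. ]
MOVE [0.122, 0.3891, 0.3995] [-0.1116, 0.3192, 0.3065] rows 7.6
```

Weight felt is about 2 N, so the bottle is held. Continuing to the hover over ring 3.

Request:
arm_command:
  commands: [1,0.0136,0.043,0.044,-0.0124,0.0355,0.034,1,0.027,0.0865,0.0888,-0.0248,0.071,0.068,1,0.0407,0.13,0.133,-0.037,0.1064,0.102,1,0.0542,0.173,0.1776,-0.0496,0.142,0.136,1,0.0678,0.216,0.222,-0.062,0.177,0.17,1,0.0813,0.259,0.266,-0.0744,0.213,0.204,1,0.095,0.303,0.311,-0.0868,0.248,0.238,1,0.108,0.346,0.355,-0.099,0.284,0.2725,1,0.122,0.389,0.3995,-0.1116,0.3192,0.3065,1,0.122,0.389,0.3995,-0.1116,0.3192,0.3065,1,0.122,0.389,0.3995,-0.1116,0.3192,0.3065]

```text
time_s: 11.82
position: [0.6104, 0.2838, 0.1828]
tool_rot: [[-0.069, 0.985, -0.16], [0.42, 0.175, 0.891], [0.905, -0.006, -0.425]]
ft_force: [-0.1, -1.1, -1.2]
grip_width: 0.0522
gripper_force: 74.5
```

Run:
```python
from plan import *
R1=upright(100,25,1); print(env.observe()["position"])
mv([.6112,.2857,.125],R1); snap("scene","s2",crop=(240,60,440,210),scale=4)
```

```text
[0.6103805  0.28383209 0.18284853]
q [ -4.1  42.9  71.6  61.3  91.5 -27.8] t 11.82 w 0.0522 gf 74.5 ft [-0.1 -1.1 -1.2]
MOVE [-0.1033, 0.0029, 0.0523] [-0.0016, 0.0014, -0.0022] rows 1.4
```

View pics/s2.png

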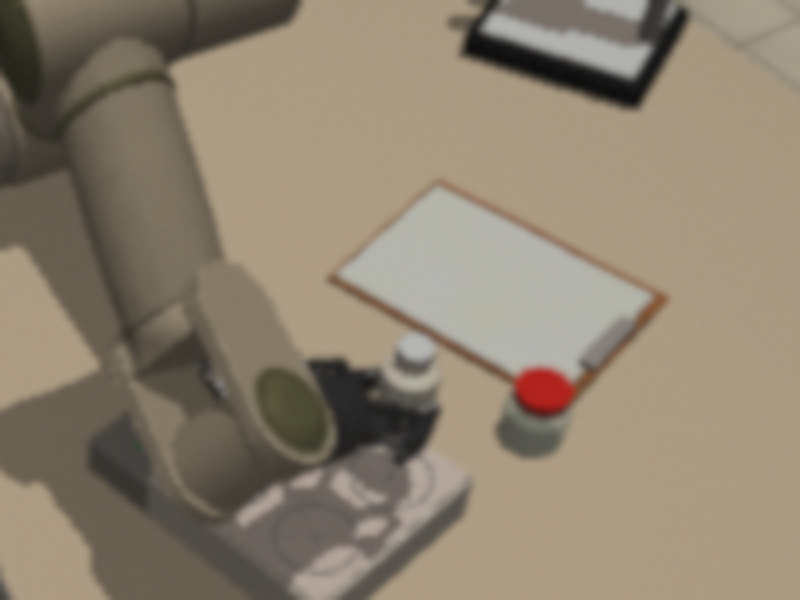

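The bottle is upright in the gripper with its cap at (415,350). Lowering it now.

Request:
arm_command:
  commands: [1,-0.05,0.0015,0.025,-0.0008,0.0007,-0.001,1,-0.1,0.0029,0.0505,-0.0016,0.0014,-0.0022,1,-0.1033,0.0029,0.0523,-0.0016,0.0014,-0.0022,1,-0.1033,0.0029,0.0523,-0.0016,0.0014,-0.0022,1,-0.1033,0.0029,0.0523,-0.0016,0.0014,-0.0022]

```text
time_s: 12.28
position: [0.6126, 0.285, 0.1299]
tool_rot: [[-0.078, 0.985, -0.154], [0.414, 0.172, 0.894], [0.907, 0.006, -0.422]]
ft_force: [-0.8, -1.6, -2.3]
grip_width: 0.0518
gripper_force: 74.6
```

Run:
```python
from plan import *
R1=upright(100,25,1); print(env.observe()["position"])
mv([.6112,.2857,.115],R1)
```

```text
[0.61262677 0.2849894  0.12988292]
q [ -4.   46.9  73.5  61.7  88.5 -33.5] t 12.28 w 0.0518 gf 74.6 ft [-0.8 -1.6 -2.3]
MOVE [-0.0262, -0.0027, 0.0143] [0.0018, -0.0005, 0.0023] rows 0.4
```

Request:
arm_command:
  commands: [1,-0.01,-0.002,0.005,0.0018,-0.0005,0.0023,1,-0.0218,-0.0027,0.0101,0.0018,-0.0005,0.0023,1,-0.0218,-0.0027,0.0101,0.0018,-0.0005,0.0023,1,-0.0218,-0.0027,0.0101,0.0018,-0.0005,0.0023]

```text
time_s: 12.62
position: [0.6106, 0.2854, 0.1162]
tool_rot: [[-0.071, 0.985, -0.159], [0.416, 0.174, 0.892], [0.907, -0.003, -0.422]]
ft_force: [0.7, -1.2, -3.2]
grip_width: 0.0518
gripper_force: 74.6
```

Request:
arm_command:
  commands: [1,-0.002,0,0.001,0,0,0,1,-0.0036,0,0.0017,0,0,0,1,-0.0036,0,0.0017,0,0,0,1,-0.0036,0,0.0017,0,0,0]

```text
time_s: 12.95
position: [0.6106, 0.2854, 0.1142]
tool_rot: [[-0.071, 0.985, -0.159], [0.416, 0.174, 0.892], [0.907, -0.003, -0.422]]
ft_force: [0.0, -0.4, -2.8]
grip_width: 0.0522
gripper_force: 74.6
```

Request:
arm_command:
  commands: [1,-0.0018,0,0.0008,0,0,0,1,-0.0036,0,0.0017,0,0,0,1,-0.0036,0,0.0017,0,0,0]

```text
time_s: 13.2
position: [0.6105, 0.2855, 0.1119]
tool_rot: [[-0.071, 0.985, -0.159], [0.416, 0.174, 0.892], [0.907, -0.003, -0.422]]
ft_force: [0.9, -0.4, -3.0]
grip_width: 0.0521
gripper_force: 74.6
```

Request:
arm_command:
  commands: [1,-0.0018,0,0.0008,0,0,0,1,-0.0027,0,0.0013,0,0,0,1,-0.0027,0,0.0013,0,0,0]

```text
time_s: 13.45
position: [0.6105, 0.2855, 0.1117]
tool_rot: [[-0.072, 0.985, -0.159], [0.415, 0.175, 0.893], [0.907, -0.002, -0.421]]
ft_force: [-3.1, -1.6, 4.6]
grip_width: 0.052
gripper_force: 75.3
```

Request:
arm_command:
  commands: [0.1,0,0,0,0,0,0,-0.5,0,0,0,0,0,0,-0.7,0,0,0,0,0,0,-0.7,0,0,0,0,0,0,-0.7,0,0,0,0,0,0]

```text
time_s: 13.87
position: [0.6106, 0.2855, 0.1105]
tool_rot: [[-0.071, 0.985, -0.159], [0.416, 0.174, 0.892], [0.907, -0.003, -0.422]]
ft_force: [0.2, 0.4, -0.3]
grip_width: 0.0723
gripper_force: 0.0
```

Request:
arm_command:
  commands: [-0.7,0,0,-0.05,0,0,0,-0.7,0,0,-0.11,0,0,0,-0.7,0,0,-0.18,0,0,0,-0.7,0.04,0,-0.25,0,0,0,-0.7,0.1,0,-0.3,0,0,0,-0.7,0.16,0,-0.35,0,0,0]

```text
time_s: 14.37
position: [0.6329, 0.161, 0.2581]
tool_rot: [[-0.069, 0.985, -0.158], [0.416, 0.173, 0.893], [0.907, -0.004, -0.422]]
ft_force: [-0.4, 0.5, 0.8]
grip_width: 0.0729
gripper_force: 0.0
```

Run:
```python
from plan import *
s=log(); print(s["position"],s["time_s"],s["grip_width"])
import pickle; C=pickle.load(open("top.pkl","rb"))
snap("top","top2",crop=(145,120,400,260),scale=3.1)
```

```text
[0.63294908 0.1610172  0.25810532] 14.3667 0.07288754673294741
```

View pics/top2.png

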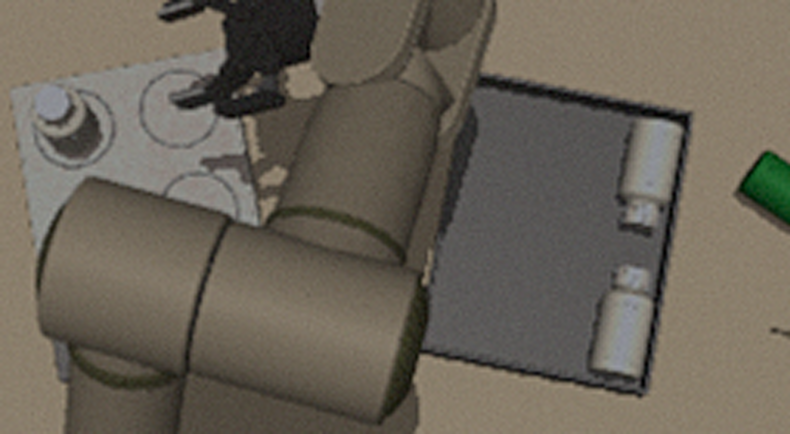

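Bottle3 stands in ring 3 (cap (53,103), base inside the ring), and bottles 4 and 2 are unmoved. Next is bottle4.

Run:
```python
from plan import *
s=env.observe(); p0=np.array(s["position"]); R0=np.array(s["tool_rot"]); q=np.array(s["q"])
p=[.597,-.317,.12]; q=path(p0,R0,p,down(80.5),q); mv(p,down(80.5))
```

```text
end q [ -38.    40.4   62.9   -0.    76.7 -118.5]
q [-14.6  39.6  62.9  59.  105.7 -22.9] t 14.42 w 0.0726 gf 0.0 ft [ 0.7 -0.9  6.3]
MOVE [-0.6567, -0.2406, -0.7153] [0.3338, -0.4649, -0.5185] rows 12.9
```

Request:
arm_command:
  commands: [1,-0.6567,-0.2406,-0.7153,0.3338,-0.4649,-0.5185,1,-0.6567,-0.2406,-0.7153,0.3338,-0.4649,-0.5185,1,-0.6567,-0.2406,-0.7153,0.3338,-0.4649,-0.5185,1,-0.6567,-0.2406,-0.7153,0.3338,-0.4649,-0.5185,1,-0.6567,-0.2406,-0.7153,0.3338,-0.4649,-0.5185,1,-0.6567,-0.2406,-0.7153,0.3338,-0.4649,-0.5185,1,-0.6567,-0.2406,-0.7153,0.3338,-0.4649,-0.5185,1,-0.6567,-0.2406,-0.7153,0.3338,-0.4649,-0.5185,1,-0.6567,-0.2406,-0.7153,0.3338,-0.4649,-0.5185,1,-0.6567,-0.2406,-0.7153,0.3338,-0.4649,-0.5185,1,-0.6567,-0.2406,-0.7153,0.3338,-0.4649,-0.5185,1,-0.6567,-0.2406,-0.7153,0.3338,-0.4649,-0.5185]

```text
time_s: 15.42
position: [0.5946, -0.3157, 0.1103]
tool_rot: [[-0.969, 0.237, -0.068], [0.233, 0.971, 0.061], [0.081, 0.043, -0.996]]
ft_force: [0.4, -0.9, 0.1]
grip_width: -0.0001
gripper_force: 0.0
```

Request:
arm_command:
  commands: [1,0,0,0,0,0,0,1,0,0,0,0,0,0]

```text
time_s: 15.58
position: [0.5936, -0.3149, 0.1099]
tool_rot: [[-0.967, 0.245, -0.072], [0.24, 0.968, 0.067], [0.086, 0.047, -0.995]]
ft_force: [0.4, 0.1, -0.3]
grip_width: 0.0004
gripper_force: 0.0
```

Run:
```python
from plan import *
print(env.observe()["position"]); mv([.597,-.317,.083],down(80.5))
```

```text
[ 0.59362882 -0.31486037  0.10992554]
q [ -38.2   42.8   59.8    0.5   83.  -114.2] t 15.58 w 0.0004 gf 0.0 ft [ 0.4  0.1 -0.3]
MOVE [-0.0122, -0.005, 0.0528] [0.0243, -0.0403, -0.0382] rows 1.0
```

Request:
arm_command:
  commands: [1,-0.0122,-0.005,0.0528,0.0243,-0.0403,-0.0382,1,-0.0122,-0.005,0.0528,0.0243,-0.0403,-0.0382,1,-0.0122,-0.005,0.0528,0.0243,-0.0403,-0.0382,1,-0.0122,-0.005,0.0528,0.0243,-0.0403,-0.0382,1,-0.0122,-0.005,0.0528,0.0243,-0.0403,-0.0382]

```text
time_s: 16.0
position: [0.5988, -0.3161, 0.0853]
tool_rot: [[-0.987, 0.163, 0.002], [0.163, 0.987, -0.001], [-0.002, -0.001, -1.0]]
ft_force: [0.0, -0.0, -0.0]
grip_width: 0.0003
gripper_force: 0.0
```

Request:
arm_command:
  commands: [1,0,0,0.005,0,0,0,1,0,0,0.009,0,0,0,1,0,0,0.009,0,0,0,1,0,0,0.009,0,0,0]

```text
time_s: 16.33
position: [0.598, -0.3162, 0.0793]
tool_rot: [[-0.987, 0.163, 0.001], [0.163, 0.987, -0.001], [-0.001, -0.001, -1.0]]
ft_force: [0.5, -0.5, 0.8]
grip_width: 0.0002
gripper_force: 0.0
```

Request:
arm_command:
  commands: [1,0,0,0.002,0,0,0,1,0,0,0.003,0,0,0,1,0,0,0.003,0,0,0]

```text
time_s: 16.58
position: [0.598, -0.3163, 0.0781]
tool_rot: [[-0.987, 0.162, 0.002], [0.162, 0.987, -0.002], [-0.002, -0.001, -1.0]]
ft_force: [-1.3, -0.3, 1.0]
grip_width: -0.0
gripper_force: 0.5
```

Request:
arm_command:
  commands: [1,0,0,0.001,0,0,0,1,0,0,0.001,0,0,0,1,0,0,0.001,0,0,0]

```text
time_s: 16.83
position: [0.5981, -0.3164, 0.0779]
tool_rot: [[-0.987, 0.162, 0.002], [0.162, 0.987, -0.002], [-0.002, -0.002, -1.0]]
ft_force: [-1.5, -0.7, 4.8]
grip_width: 0.0
gripper_force: 2.6
```

Request:
arm_command:
  commands: [1,0,0.01,0,0,0,0,1,0,0.022,0,0,0,0,1,0,0.034,0,0,0,0,1,0,0.046,0,0,0,0,1,0,0.058,0,0,0,0,1,0,0.07,0,0,0,0,1,0,0.082,0,0,0,0,1,0,0.094,0,0,0,0,1,0,0.106,0,0,0,0,1,0,0.118,0,0,0,0,1,0,0.13,0,0,0,0,1,0,0.14,0,0,0,0]

```text
time_s: 17.83
position: [0.6093, -0.2464, 0.077]
tool_rot: [[-0.987, 0.162, 0.001], [0.162, 0.987, -0.001], [-0.001, -0.001, -1.0]]
ft_force: [0.3, -0.5, 0.1]
grip_width: -0.0002
gripper_force: 0.0
```

Request:
arm_command:
  commands: [1,0,0,-0.08,0,0,0,-0.65,0.1,0,-0.16,0,0,0,-0.65,0.2,0,-0.24,0,0,0,-0.65,0.2,0,-0.24,0,0,0,-0.65,0.2,0,-0.24,0,0,0,-0.65,0.2,0,-0.24,0,0,0]

```text
time_s: 18.33
position: [0.51, -0.2307, 0.1991]
tool_rot: [[-0.987, 0.163, 0.004], [0.163, 0.987, -0.004], [-0.005, -0.003, -1.0]]
ft_force: [0.8, -0.5, -1.3]
grip_width: 0.0603
gripper_force: 0.0
```

Run:
```python
from plan import *; import pickle
log()
d,s=snap("wrist","w4",scale=1.5); c=cam(d,s); pickle.dump(c,open("w4.pkl","wb")); print(s["position"],s["time_s"])
```

```text
[ 0.50996739 -0.2306559   0.19912237] 18.3333
```

View pics/w4.png

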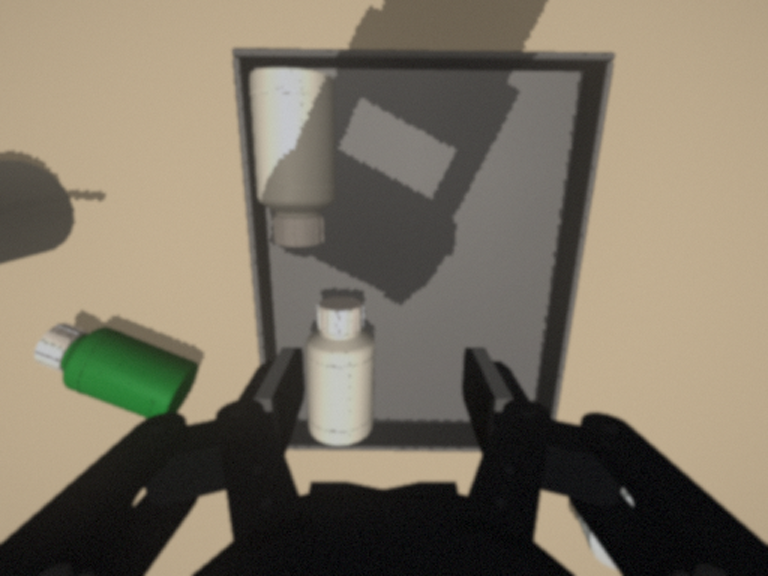

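Run:
```python
from plan import *; import pickle
for n,(cap,base,mid,e) in dict(w3=((423,306),(421,446),(422.5,370),(388,457)),w4=((342,293),(340,443),(340,370),(306,374))).items():
    c=pickle.load(open(n+".pkl","rb")); f=lambda u,v,z: px(c,(u+.5)/1.5-.5,(v+.5)/1.5-.5,z)[:2].round(4)
    print(n,"cap",f(*cap,.045),"base",f(*base,.04),"mid",f(*mid,.032),"edges",f(e[0],mid[1],.032),f(e[1],mid[1],.032), "camera",c[2])
print("b2 base",f(290,68,.032),"cap",f(298,246,.032),"mid",f(292,140,.032),"edges",f(252,140,.032),f(331,140,.032))
print("b4 wall -y", f(255,200,.04),f(268,340,.04))
```

```text
w3 cap [ 0.5494 -0.1601] base [ 0.6742 -0.1786] mid [ 0.6085 -0.1675] edges [ 0.6039 -0.1948] [ 0.6131 -0.1401] camera [ 0.44525026 -0.17169422  0.32181286]
w4 cap [ 0.5214 -0.263 ] base [ 0.652  -0.2909] mid [ 0.5893 -0.2793] edges [ 0.5849 -0.3064] [ 0.5937 -0.2523] camera [ 0.43663917 -0.21806314  0.32204321]
b2 base [ 0.3699 -0.2687] cap [ 0.4847 -0.2899] mid [ 0.4128 -0.2774] edges [ 0.4084 -0.3042] [ 0.4171 -0.2514]
b4 wall -y [ 0.4472 -0.3098] [ 0.5509 -0.327 ]
```

Run:
```python
from plan import *
mv([.592,-.2797,.11],lying(169.5,25,1))
```

```text
q [ -36.4   25.2   77.9   -0.    76.7 -117. ] t 18.38 w 0.0677 gf 0.0 ft [ 0.7  0.7 -0.4]
MOVE [-0.1762, -0.0699, 0.1757] [0.0013, -0.207, 0.0094] rows 3.5
```

Request:
arm_command:
  commands: [-0.65,-0.1762,-0.0699,0.1757,0.0013,-0.207,0.0094,-0.65,-0.1762,-0.0699,0.1757,0.0013,-0.207,0.0094,-0.65,-0.1762,-0.0699,0.1757,0.0013,-0.207,0.0094,-0.65,-0.1762,-0.0699,0.1757,0.0013,-0.207,0.0094,-0.65,-0.1762,-0.0699,0.1757,0.0013,-0.207,0.0094,-0.65,-0.1762,-0.0699,0.1757,0.0013,-0.207,0.0094,-0.65,-0.1762,-0.0699,0.1757,0.0013,-0.207,0.0094]
  newtons: 50

```text
time_s: 18.97
position: [0.5925, -0.2796, 0.1098]
tool_rot: [[-0.892, 0.181, 0.414], [0.164, 0.983, -0.076], [-0.421, 0.0, -0.907]]
ft_force: [0.2, 0.5, 0.6]
grip_width: 0.0705
gripper_force: 0.0
```

Run:
```python
from plan import *
print(env.observe()["position"]); mv([.592,-.2797,.036],lying(169.5,25,1))
```

```text
[ 0.59254918 -0.27956191  0.10978037]
q [ -40.    32.3   86.2   18.5   41.  -131.4] t 18.97 w 0.0705 gf 0.0 ft [0.2 0.5 0.6]
MOVE [0.063, -0.0005, 0.1334] [0.0003, -0.001, 0.0005] rows 1.8
```

Request:
arm_command:
  commands: [-0.65,0.0315,0,0.067,0,0,0,-0.65,0.063,0,0.1334,0,0,0,-0.65,0.063,0,0.1334,0,0,0,-0.65,0.063,0,0.1334,0,0,0]

```text
time_s: 19.3
position: [0.5917, -0.2791, 0.0356]
tool_rot: [[-0.892, 0.181, 0.413], [0.165, 0.983, -0.075], [-0.42, 0.002, -0.908]]
ft_force: [0.0, -0.1, 0.6]
grip_width: 0.0704
gripper_force: 0.0
```

Request:
arm_command:
  commands: [1,0,0,0,0,0,0,1,0,0,0,0,0,0,1,0,0,0,0,0,0,1,0,0,0,0,0,0]
  newtons: 50

```text
time_s: 19.63
position: [0.5927, -0.2803, 0.0388]
tool_rot: [[-0.89, 0.182, 0.419], [0.164, 0.983, -0.079], [-0.426, -0.002, -0.905]]
ft_force: [-0.7, 1.4, 7.8]
grip_width: 0.0525
gripper_force: 52.7
```

Request:
arm_command:
  commands: [1,-0.017,0,-0.036,0,0,0,1,-0.034,0,-0.072,0,0,0,1,-0.0511,0,-0.1086,0,0,0,1,-0.0511,0,-0.1086,0,0,0]
  newtons: 70

```text
time_s: 19.97
position: [0.5933, -0.2807, 0.1012]
tool_rot: [[-0.889, 0.182, 0.42], [0.163, 0.983, -0.081], [-0.428, -0.004, -0.904]]
ft_force: [0.2, 0.1, -0.9]
grip_width: 0.0518
gripper_force: 73.8
```

Run:
```python
from plan import *
h=100; s=log(); p0=np.array(s["position"]); R0=np.array(s["tool_rot"]); R1=upright(h,25,1); print(p0)
Rb=Slerp([0,1],Ro.from_matrix([R0,R1]))(.5).as_matrix(); pb=[.50,.0,.30]; mv(pb,Rb)
q=path(p0,R0,pb,Rb,np.array(s["q"])); pc=np.r_[rings[0]-.0045*np.array([np.cos(np.radians(h)),np.sin(np.radians(h))]),.19]; print(pc); path(pb,Rb,pc,R1,q)
```

```text
[ 0.59326295 -0.28068757  0.10120662]
q [ -40.1   33.    86.9   19.2   39.3 -132.4] t 19.97 w 0.0518 gf 73.8 ft [ 0.2  0.1 -0.9]
MOVE [0.0868, 0.5166, -0.4833] [-0.1088, 0.3258, 0.2993] rows 8.5
end q [-23.6  18.2  75.1  20.6 100.  -69.8]
[0.50378142 0.26256837 0.19      ]
end q [ -7.2  34.1  90.6  60.   88.9 -38.2]
```

Request:
arm_command:
  commands: [1,0.0087,0.052,-0.048,-0.0109,0.0326,0.03,1,0.0174,0.103,-0.097,-0.0218,0.0652,0.06,1,0.026,0.155,-0.145,-0.0326,0.0977,0.09,1,0.0347,0.207,-0.193,-0.0435,0.13,0.12,1,0.0434,0.258,-0.242,-0.0544,0.163,0.15,1,0.052,0.31,-0.29,-0.0653,0.1955,0.18,1,0.061,0.362,-0.338,-0.076,0.228,0.2095,1,0.0694,0.413,-0.387,-0.087,0.2606,0.2394,1,0.078,0.465,-0.435,-0.098,0.293,0.269,1,0.0868,0.5166,-0.4833,-0.1088,0.3258,0.2993,1,0.0868,0.5166,-0.4833,-0.1088,0.3258,0.2993,1,0.0868,0.5166,-0.4833,-0.1088,0.3258,0.2993]

```text
time_s: 20.97
position: [0.4998, 0.0003, 0.297]
tool_rot: [[-0.724, 0.686, -0.073], [0.605, 0.682, 0.412], [0.333, 0.254, -0.908]]
ft_force: [0.4, -0.0, -1.4]
grip_width: 0.0521
gripper_force: 74.1
```

Run:
```python
from plan import *
print(env.observe()["position"]); mv([.5041,.2611,.19],upright(100,25,1))
```

```text
[4.99752688e-01 3.05674474e-04 2.96998021e-01]
q [-23.6  18.4  75.4  20.7  99.9 -69.9] t 20.97 w 0.0521 gf 74.1 ft [ 0.4 -0.  -1.4]
MOVE [0.2378, 0.3072, 0.4087] [-0.1098, 0.3232, 0.2987] rows 7.6
```

Request:
arm_command:
  commands: [1,0.0264,0.034,0.045,-0.0122,0.0359,0.0332,1,0.053,0.068,0.091,-0.0244,0.0718,0.0664,1,0.079,0.102,0.136,-0.0366,0.1077,0.0996,1,0.1057,0.1365,0.182,-0.0488,0.1436,0.1328,1,0.132,0.171,0.227,-0.061,0.1796,0.166,1,0.1585,0.205,0.272,-0.0732,0.2155,0.199,1,0.185,0.239,0.318,-0.0854,0.2514,0.2323,1,0.211,0.273,0.363,-0.0976,0.2873,0.2655,1,0.2378,0.3072,0.4087,-0.1098,0.3232,0.2987,1,0.2378,0.3072,0.4087,-0.1098,0.3232,0.2987,1,0.2378,0.3072,0.4087,-0.1098,0.3232,0.2987,1,0.2378,0.3072,0.4087,-0.1098,0.3232,0.2987]

```text
time_s: 21.97
position: [0.5048, 0.2601, 0.1896]
tool_rot: [[-0.072, 0.985, -0.156], [0.416, 0.172, 0.893], [0.906, -0.001, -0.422]]
ft_force: [0.6, -0.7, -1.5]
grip_width: 0.0519
gripper_force: 74.1
```

Run:
```python
from plan import *
print(env.observe()["position"]); mv([.5041,.2611,.120],upright(100,25,1))
```

```text
[0.50481276 0.26014391 0.18956157]
q [ -7.5  34.1  90.6  59.9  89.  -38.3] t 21.97 w 0.0519 gf 74.1 ft [ 0.6 -0.7 -1.5]
MOVE [-0.1252, -0.001, 0.0607] [0.0007, -0.0001, -0.0006] rows 1.7
```

Request:
arm_command:
  commands: [1,-0.06,0,0.03,0,0,0,1,-0.1,0,0.05,0,0,0,1,-0.12,-0.001,0.058,0,0,0,1,-0.1252,-0.001,0.0607,0,0,0,1,-0.1252,-0.001,0.0607,0,0,0]

```text
time_s: 22.38
position: [0.5041, 0.2614, 0.1207]
tool_rot: [[-0.071, 0.985, -0.156], [0.415, 0.171, 0.894], [0.907, -0.001, -0.421]]
ft_force: [0.4, -0.5, -2.0]
grip_width: 0.0516
gripper_force: 74.1
```

Request:
arm_command:
  commands: [1,-0.0036,0,0.0017,0,0,0,1,-0.0054,0,0.0025,0,0,0,1,-0.0054,0,0.0025,0,0,0]

```text
time_s: 22.63
position: [0.5038, 0.2619, 0.1182]
tool_rot: [[-0.072, 0.985, -0.156], [0.415, 0.172, 0.893], [0.907, -0.0, -0.421]]
ft_force: [-0.8, 0.1, -2.1]
grip_width: 0.0517
gripper_force: 74.1
```

Request:
arm_command:
  commands: [1,-0.0018,0,0.0008,0,0,0,1,-0.0036,0,0.0017,0,0,0,1,-0.0036,0,0.0017,0,0,0]

```text
time_s: 22.88
position: [0.5035, 0.2621, 0.1155]
tool_rot: [[-0.071, 0.985, -0.157], [0.415, 0.172, 0.894], [0.907, -0.002, -0.421]]
ft_force: [-0.6, -0.6, -2.0]
grip_width: 0.0519
gripper_force: 74.1
```

Request:
arm_command:
  commands: [1,-0.0018,0,0.0008,0,0,0,1,-0.0036,0,0.0017,0,0,0,1,-0.0036,0,0.0017,0,0,0]

```text
time_s: 23.13
position: [0.5035, 0.2621, 0.1136]
tool_rot: [[-0.071, 0.985, -0.157], [0.414, 0.172, 0.894], [0.907, -0.002, -0.42]]
ft_force: [-1.1, 0.0, 0.8]
grip_width: 0.0518
gripper_force: 74.5
```

Request:
arm_command:
  commands: [1,-0.0018,0,0.0008,0,0,0,1,-0.0018,0,0.0008,0,0,0,1,-0.0018,0,0.0008,0,0,0]

```text
time_s: 23.38
position: [0.5035, 0.2622, 0.1135]
tool_rot: [[-0.071, 0.985, -0.157], [0.413, 0.172, 0.894], [0.908, -0.001, -0.419]]
ft_force: [-1.9, -1.3, 6.6]
grip_width: 0.0519
gripper_force: 75.0
```

Request:
arm_command:
  commands: [0.1,0,0,0,0,0,0,-0.5,0,0,0,0,0,0,-0.7,0,0,0,0,0,0,-0.7,0,0,0,0,0,0,-0.7,0,0,0,0,0,0]

```text
time_s: 23.8
position: [0.5035, 0.2621, 0.1124]
tool_rot: [[-0.071, 0.985, -0.157], [0.415, 0.172, 0.894], [0.907, -0.002, -0.421]]
ft_force: [0.2, -0.2, 0.3]
grip_width: 0.0727
gripper_force: 0.0
```

Request:
arm_command:
  commands: [-0.7,0,0,-0.05,0,0,0,-0.7,0,0,-0.11,0,0,0,-0.7,0,0,-0.18,0,0,0,-0.7,0.04,0,-0.25,0,0,0,-0.7,0.1,0,-0.3,0,0,0,-0.7,0.16,0,-0.35,0,0,0]

```text
time_s: 24.3
position: [0.5254, 0.1375, 0.26]
tool_rot: [[-0.069, 0.985, -0.156], [0.415, 0.171, 0.894], [0.907, -0.003, -0.42]]
ft_force: [0.6, 0.7, -0.3]
grip_width: 0.0726
gripper_force: 0.0
```

Run:
```python
from plan import *
s=log(); p0=np.array(s["position"]); R0=np.array(s["tool_rot"]); q=np.array(s["q"]); print(p0)
p=[.405,-.17,.28]; R=down(80.5); q=path(p0,R0,p,R,q); mv(p,R)
```

```text
[0.52539308 0.13748369 0.25995135]
end q [ -38.3    9.2   87.2   -0.    83.6 -118.8]
q [-19.6  30.6  82.5  54.6 104.3 -34.1] t 24.3 w 0.0726 gf 0.0 ft [ 0.6  0.7 -0.3]
MOVE [-0.2021, -0.3423, -0.5289] [0.3316, -0.4702, -0.5218] rows 13.0
```

Run:
```python
from plan import *
s=env.observe(); p0=np.array(s["position"]); R0=np.array(s["tool_rot"]); q=np.array(s["q"])
p=[.45,-.25,.22]; R=down(-99.5); q=path(p0,R0,p,R,q,10); mv(p,R)
```

```text
end q [-42.2  19.7  82.9   0.   77.4  57.3]
q [-19.6  30.6  82.5  54.6 104.3 -34.1] t 24.3 w 0.0726 gf 0.0 ft [ 0.6  0.7 -0.3]
MOVE [-0.3836, -0.2806, -0.6355] [-0.5106, -0.3601, 0.7974] rows 17.0
```

Request:
arm_command:
  commands: [0,-0.3836,-0.2806,-0.6355,-0.5106,-0.3601,0.7974,0,-0.3836,-0.2806,-0.6355,-0.5106,-0.3601,0.7974,0,-0.3836,-0.2806,-0.6355,-0.5106,-0.3601,0.7974,1,-0.3836,-0.2806,-0.6355,-0.5106,-0.3601,0.7974,1,-0.3836,-0.2806,-0.6355,-0.5106,-0.3601,0.7974,1,-0.3836,-0.2806,-0.6355,-0.5106,-0.3601,0.7974,1,-0.3836,-0.2806,-0.6355,-0.5106,-0.3601,0.7974,1,-0.3836,-0.2806,-0.6355,-0.5106,-0.3601,0.7974,1,-0.3836,-0.2806,-0.6355,-0.5106,-0.3601,0.7974,1,-0.3836,-0.2806,-0.6355,-0.5106,-0.3601,0.7974,1,-0.3836,-0.2806,-0.6355,-0.5106,-0.3601,0.7974,1,-0.3836,-0.2806,-0.6355,-0.5106,-0.3601,0.7974]

```text
time_s: 25.3
position: [0.45, -0.2504, 0.2183]
tool_rot: [[0.921, 0.341, 0.189], [0.272, -0.909, 0.316], [0.28, -0.239, -0.93]]
ft_force: [0.2, 0.2, -0.1]
grip_width: -0.0001
gripper_force: 0.0
```

Run:
```python
from plan import *
print(env.observe()["position"]); mv([.45,-.25,.22],down(-99.5))
```

```text
[ 0.44995991 -0.25042461  0.21833359]
q [-51.9  21.2  83.9  20.3  83.4  15.7] t 25.3 w -0.0001 gf 0.0 ft [ 0.2  0.2 -0.1]
MOVE [0.0012, -0.0015, -0.0028] [-0.1482, -0.1055, 0.2307] rows 4.9
```

Request:
arm_command:
  commands: [1,0,0,0,-0.1482,-0.1055,0.2307,1,0,0,0,-0.1482,-0.1055,0.2307,1,0,0,0,-0.1482,-0.1055,0.2307,1,0,0,0,-0.1482,-0.1055,0.2307,1,0,0,0,-0.1482,-0.1055,0.2307,1,0,0,0,-0.1482,-0.1055,0.2307]

```text
time_s: 25.8
position: [0.4511, -0.2476, 0.2188]
tool_rot: [[0.987, -0.158, 0.001], [-0.158, -0.987, 0.0], [0.001, -0.001, -1.0]]
ft_force: [-0.0, 0.5, -0.6]
grip_width: -0.0
gripper_force: 0.0
```

Run:
```python
from plan import *; import pickle
d,s=snap("wrist","w5",scale=1.5); c=cam(d,s); pickle.dump(c,open("w5.pkl","wb"))
snap("scene","s5",crop=(170,80,400,260),scale=3.3)
print(s["position"]); mv([.410,-.2877,.12],down(-99.5))
```

```text
[ 0.45108792 -0.24755614  0.2187715 ]
q [-42.2  19.8  83.1   0.3  77.2  56.5] t 25.9 w 0.0001 gf 0.0 ft [0.2 0.3 0. ]
MOVE [-0.0688, 0.0914, 0.1962] [-0.0022, -0.0011, 0.0058] rows 2.7
```

View pics/w5.png

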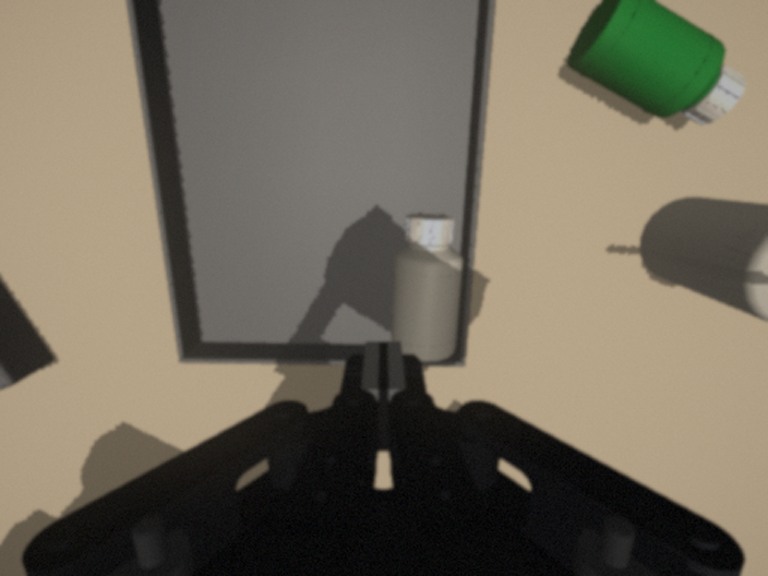

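Bottle2 is still against the wall, with its cap end at (431,215) and body edges u=395 and 462 at v=290.

Run:
```python
from plan import *; import pickle
c=pickle.load(open("w5.pkl","rb")); f=lambda u,v,z: px(c,(u+.5)/1.5-.5,(v+.5)/1.5-.5,z)[:2].round(4)
print("b2 cap",f(431,215,.045),"base",f(427,361,.04),"mid",f(428.5,290,.032),"edges",f(395,290,.032),f(462,290,.032))
```

```text
b2 cap [ 0.4848 -0.2883] base [ 0.3652 -0.2706] mid [ 0.4238 -0.2801] edges [ 0.4281 -0.2534] [ 0.4195 -0.3068]
```

Request:
arm_command:
  commands: [1,-0.069,0.091,0.1,-0.0022,-0.001,0.0058,1,-0.069,0.091,0.2,-0.0022,-0.001,0.0058,1,-0.069,0.091,0.267,-0.0022,-0.001,0.0058,1,-0.069,0.091,0.267,-0.0022,-0.001,0.0058,1,-0.069,0.091,0.267,-0.0022,-0.001,0.0058,1,-0.069,0.091,0.267,-0.0022,-0.001,0.0058,1,-0.069,0.091,0.267,-0.0022,-0.001,0.0058]

```text
time_s: 26.48
position: [0.4102, -0.2887, 0.0865]
tool_rot: [[0.986, -0.169, 0.002], [-0.169, -0.986, -0.003], [0.002, 0.003, -1.0]]
ft_force: [0.6, 0.1, 0.5]
grip_width: 0.0002
gripper_force: 0.0
```

Request:
arm_command:
  commands: [1,0,0,0.008,0,0,0,1,0,0,0.014,0,0,0,1,0,0,0.014,0,0,0,1,0,0,0.014,0,0,0]

```text
time_s: 26.82
position: [0.4098, -0.2879, 0.0784]
tool_rot: [[0.986, -0.169, -0.0], [-0.169, -0.986, -0.002], [0.0, 0.002, -1.0]]
ft_force: [-0.5, 0.2, -0.3]
grip_width: 0.0001
gripper_force: 0.0
```

Request:
arm_command:
  commands: [1,0,0,0.002,0,0,0,1,0,0,0.002,0,0,0,1,0,0,0.002,0,0,0]

```text
time_s: 27.07
position: [0.4097, -0.2881, 0.0772]
tool_rot: [[0.986, -0.169, -0.0], [-0.169, -0.986, -0.003], [0.0, 0.003, -1.0]]
ft_force: [-0.2, -0.6, 2.9]
grip_width: 0.0002
gripper_force: 1.0
```

Request:
arm_command:
  commands: [1,0,0,0.0008,0,0,0,1,0,0,0.0008,0,0,0]

```text
time_s: 27.23
position: [0.4098, -0.2883, 0.077]
tool_rot: [[0.986, -0.169, 0.0], [-0.169, -0.986, -0.003], [0.001, 0.003, -1.0]]
ft_force: [-1.0, -1.1, 5.4]
grip_width: 0.0004
gripper_force: 2.8
```

Request:
arm_command:
  commands: [1,0,-0.01,0,0,0,0,1,0,-0.022,0,0,0,0,1,0,-0.034,0,0,0,0,1,0,-0.046,0,0,0,0,1,0,-0.058,0,0,0,0,1,0,-0.07,0,0,0,0,1,0,-0.082,0,0,0,0,1,0,-0.094,0,0,0,0,1,0,-0.106,0,0,0,0,1,0,-0.118,0,0,0,0,1,0,-0.13,0,0,0,0,1,0,-0.14,0,0,0,0]

```text
time_s: 28.23
position: [0.4212, -0.2182, 0.0761]
tool_rot: [[0.986, -0.169, -0.001], [-0.169, -0.986, -0.001], [-0.001, 0.002, -1.0]]
ft_force: [-1.2, 0.2, 0.1]
grip_width: -0.0002
gripper_force: 0.0
```

Request:
arm_command:
  commands: [1,0,0,-0.08,0,0,0,-0.65,0.1,0,-0.16,0,0,0,-0.65,0.2,0,-0.24,0,0,0,-0.65,0.2,0,-0.24,0,0,0,-0.65,0.2,0,-0.24,0,0,0,-0.65,0.2,0,-0.24,0,0,0]

```text
time_s: 28.73
position: [0.5213, -0.2356, 0.1969]
tool_rot: [[0.986, -0.168, 0.001], [-0.168, -0.986, -0.003], [0.002, 0.003, -1.0]]
ft_force: [0.3, 0.2, -0.7]
grip_width: 0.0603
gripper_force: 0.0
```

Run:
```python
from plan import *; import pickle
log()
d,s=snap("wrist","w6",scale=1.5); c=cam(d,s); pickle.dump(c,open("w6.pkl","wb")); print(s["position"],s["time_s"])
```

```text
[ 0.52125635 -0.23564787  0.19692439] 28.7333
```

View pics/w6.png

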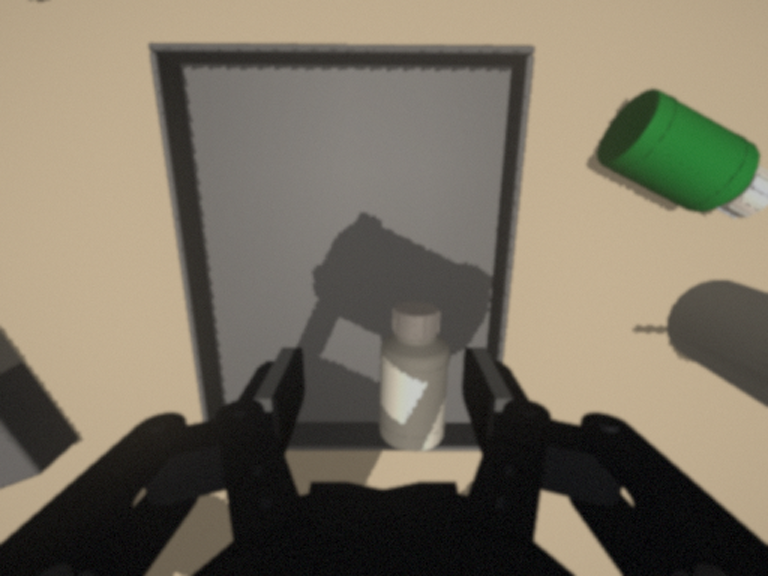

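Bottle2 has rolled clear: cap end (417,304), base (412,447), body edges u=380 and 449 at v=370.

Run:
```python
from plan import *; import pickle
c=pickle.load(open("w6.pkl","rb")); f=lambda u,v,z: px(c,(u+.5)/1.5-.5,(v+.5)/1.5-.5,z)[:2].round(4)
print("b2 cap",f(417,304,.045),"base",f(412,447,.04),"mid",f(414.5,370,.032),"edges",f(380,370,.032),f(449,370,.032),"wall",f(505,300,.04),f(497,360,.04))
C,B=f(417,304,.045),f(412,447,.04); print(np.degrees(np.arctan2(*(C-B)[::-1])))
for th in (25,20): print(ik(np.array([.42,-.25,.036]),lying(-9.5,th,1),P,n=5))
```

```text
b2 cap [ 0.496  -0.2566] base [ 0.3707 -0.2347] mid [ 0.4363 -0.247 ] edges [ 0.441  -0.2199] [ 0.4316 -0.2742] wall [ 0.4863 -0.3211] [ 0.4384 -0.311 ]
-9.914043823010557
[array([-38.783354  ,  40.21602809,  85.41585908, -12.25874864,
        76.79752021,  65.89904529])]
[array([-39.75541883,  38.27679486,  88.26485824, -10.48818037,
        71.20750591,  64.68434712])]
```

Run:
```python
from plan import *
mv([.4273,-.2457,.11],lying(-9.7,25,1))
```

```text
q [-36.2  26.4  76.2  -0.1  77.4  63.6] t 28.78 w 0.0674 gf 0.0 ft [-0.2 -0.5 -0.6]
MOVE [-0.1783, 0.0518, 0.1714] [0.0007, -0.2075, -0.0002] rows 3.5
```

Request:
arm_command:
  commands: [-0.65,-0.1783,0.0518,0.1714,0.0007,-0.2075,0,-0.65,-0.1783,0.0518,0.1714,0.0007,-0.2075,0,-0.65,-0.1783,0.0518,0.1714,0.0007,-0.2075,0,-0.65,-0.1783,0.0518,0.1714,0.0007,-0.2075,0,-0.65,-0.1783,0.0518,0.1714,0.0007,-0.2075,0,-0.65,-0.1783,0.0518,0.1714,0.0007,-0.2075,0,-0.65,-0.1783,0.0518,0.1714,0.0007,-0.2075,0]
  newtons: 50

```text
time_s: 29.37
position: [0.4276, -0.2461, 0.1111]
tool_rot: [[0.895, -0.169, -0.413], [-0.154, -0.986, 0.07], [-0.419, 0.001, -0.908]]
ft_force: [-1.0, -0.1, -0.6]
grip_width: 0.0705
gripper_force: 0.0
```

Run:
```python
from plan import *
print(env.observe()["position"]); mv([.4273,-.2457,.036],lying(-9.7,25,1))
```

```text
[ 0.42764742 -0.24608187  0.11113402]
q [-38.1  34.6  81.1 -11.5  86.5  64.7] t 29.37 w 0.0705 gf 0.0 ft [-1.  -0.1 -0.6]
MOVE [0.0623, -0.0007, 0.1368] [0.0001, -0.0018, -0.0006] rows 1.8
```

Request:
arm_command:
  commands: [-0.65,0.031,0,0.069,0,0,0,-0.65,0.0623,0,0.1368,0,-0.0018,0,-0.65,0.0623,0,0.1368,0,-0.0018,0,-0.65,0.0623,0,0.1368,0,-0.0018,0]

```text
time_s: 29.7
position: [0.4269, -0.2459, 0.0361]
tool_rot: [[0.892, -0.169, -0.419], [-0.153, -0.986, 0.072], [-0.425, -0.0, -0.905]]
ft_force: [-0.2, -0.7, 0.6]
grip_width: 0.0705
gripper_force: 0.0
```

Request:
arm_command:
  commands: [1,0,0,0,0,0,0,1,0,0,0,0,0,0,1,0,0,0,0,0,0,1,0,0,0,0,0,0]
  newtons: 50

```text
time_s: 30.03
position: [0.4282, -0.2468, 0.0382]
tool_rot: [[0.894, -0.169, -0.415], [-0.155, -0.986, 0.069], [-0.421, 0.003, -0.907]]
ft_force: [1.1, 1.1, 7.1]
grip_width: 0.0525
gripper_force: 52.2
```

Request:
arm_command:
  commands: [1,-0.017,0,-0.036,0,0,0,1,-0.034,0,-0.072,0,0,0,1,-0.0511,0,-0.1086,0,0,0,1,-0.0511,0,-0.1086,0,0,0]
  newtons: 70

```text
time_s: 30.37
position: [0.4286, -0.2472, 0.1]
tool_rot: [[0.895, -0.169, -0.412], [-0.156, -0.986, 0.066], [-0.418, 0.005, -0.909]]
ft_force: [1.0, -0.7, -2.4]
grip_width: 0.0516
gripper_force: 74.9
```

Run:
```python
from plan import *
h=100; s=log(); p0=np.array(s["position"]); R0=np.array(s["tool_rot"]); q0=np.array(s["q"]); R1=upright(h,25,1); print(p0)
v=Ro.from_matrix(R0.T@R1).as_rotvec(degrees=True); print("turn",v,np.linalg.norm(v))
pc=np.r_[rings[3]-.006*np.array([np.cos(np.radians(h)),np.sin(np.radians(h))]),.19]; pb=[.50,-.05,.32]
sl=Slerp([0,1],Ro.from_matrix([R0,R1])); pa=[.45,-.2,.25]
q=q0; q=path(p0,R0,pa,sl(.3).as_matrix(),q); q=path(pa,sl(.3).as_matrix(),pb,sl(.65).as_matrix(),q); q=path(pb,sl(.65).as_matrix(),pc,R1,q); print(pc)
mv(pa,sl(.3).as_matrix())
for t in (0,.3,.5,.65,.8): print(t,"cap dir",sl(t).as_matrix()[:,0].round(2),"z",sl(t).as_matrix()[:,2].round(2))
```

```text
[ 0.42855682 -0.24721206  0.10003847]
turn [  40.92016191   58.82820629 -110.88185182] 132.02273504386278
end q [-41.8  22.8  75.1   8.1  99.9  28.1]
end q [-35.   20.7  74.4  34.7 108.5   2.3]
end q [-13.1  44.2  67.4  57.9 100.1 -29.6]
[0.63464189 0.17719115 0.19      ]
q [-38.   35.4  81.6 -11.7  85.   65.1] t 30.37 w 0.0516 gf 74.9 ft [ 1.  -0.7 -2.4]
MOVE [-0.1016, -0.0989, -0.2839] [0.1023, 0.1471, -0.2772] rows 5.5
0 cap dir [ 0.9  -0.16 -0.42] z [-0.41  0.07 -0.91]
0.3 cap dir [ 0.94  0.35 -0.02] z [-0.14  0.31 -0.94]
0.5 cap dir [0.76 0.57 0.31] z [-0.03  0.51 -0.86]
0.65 cap dir [0.55 0.63 0.55] z [-0.01  0.66 -0.75]
0.8 cap dir [0.29 0.6  0.75] z [-0.04  0.79 -0.61]
```

Request:
arm_command:
  commands: [1,-0.017,-0.0165,-0.047,0.017,0.0245,-0.046,1,-0.034,-0.033,-0.095,0.034,0.049,-0.0924,1,-0.051,-0.05,-0.142,0.051,0.0735,-0.139,1,-0.068,-0.066,-0.189,0.068,0.098,-0.185,1,-0.085,-0.0825,-0.237,0.085,0.1226,-0.231,1,-0.1016,-0.0989,-0.2839,0.1023,0.1471,-0.2772,1,-0.1016,-0.0989,-0.2839,0.1023,0.1471,-0.2772,1,-0.1016,-0.0989,-0.2839,0.1023,0.1471,-0.2772]

```text
time_s: 31.03
position: [0.4494, -0.2001, 0.2461]
tool_rot: [[0.937, 0.319, -0.141], [0.348, -0.885, 0.309], [-0.026, -0.339, -0.941]]
ft_force: [-0.1, 0.5, -2.7]
grip_width: 0.052
gripper_force: 75.1
```

Run:
```python
from plan import *
s=env.observe(); R0=np.array(s["tool_rot"]); print(s["position"])
mv([.5,-.05,.32],Slerp([0,1],Ro.from_matrix([R0,upright(100,25,1)]))(.5).as_matrix())
```

```text
[ 0.44941076 -0.20013204  0.24605827]
q [-41.8  23.1  75.4   8.   99.7  28.2] t 31.03 w 0.052 gf 75.1 ft [-0.1  0.5 -2.7]
MOVE [0.1955, -0.2835, -0.0606] [0.1182, 0.1715, -0.3249] rows 6.5
```

Request:
arm_command:
  commands: [1,0.028,-0.04,-0.009,0.017,0.0245,-0.0464,1,0.056,-0.081,-0.017,0.034,0.049,-0.093,1,0.084,-0.1215,-0.026,0.051,0.0735,-0.139,1,0.112,-0.162,-0.0346,0.0675,0.098,-0.186,1,0.14,-0.2025,-0.043,0.084,0.1225,-0.232,1,0.168,-0.243,-0.052,0.101,0.147,-0.278,1,0.1955,-0.2835,-0.0606,0.1182,0.1715,-0.3249,1,0.1955,-0.2835,-0.0606,0.1182,0.1715,-0.3249,1,0.1955,-0.2835,-0.0606,0.1182,0.1715,-0.3249]

```text
time_s: 31.78
position: [0.4998, -0.0496, 0.3184]
tool_rot: [[0.553, 0.833, -0.014], [0.627, -0.405, 0.665], [0.549, -0.376, -0.747]]
ft_force: [0.6, 1.6, -2.2]
grip_width: 0.0519
gripper_force: 75.0
```

Run:
```python
from plan import *
s=env.observe(); print(s["position"]); mv([.6346,.1772,.19],upright(100,25,1))
```

```text
[ 0.49978967 -0.04957215  0.31836839]
q [-34.9  20.9  74.4  34.6 108.7   2.6] t 31.78 w 0.0519 gf 75.0 ft [ 0.6  1.6 -2.2]
MOVE [0.2927, 0.1376, 0.4896] [0.1163, 0.1708, -0.3268] rows 7.0
```

Request:
arm_command:
  commands: [1,0.0366,0.017,0.061,0.0145,0.0213,-0.041,1,0.073,0.034,0.122,0.029,0.0427,-0.0817,1,0.11,0.0516,0.1836,0.0436,0.064,-0.1225,1,0.146,0.069,0.245,0.058,0.0854,-0.163,1,0.183,0.086,0.306,0.0727,0.107,-0.204,1,0.2195,0.103,0.367,0.087,0.128,-0.245,1,0.256,0.12,0.428,0.102,0.149,-0.286,1,0.2927,0.1376,0.4896,0.1163,0.1708,-0.3268,1,0.2927,0.1376,0.4896,0.1163,0.1708,-0.3268,1,0.2927,0.1376,0.4896,0.1163,0.1708,-0.3268,1,0.2927,0.1376,0.4896,0.1163,0.1708,-0.3268]

```text
time_s: 32.7
position: [0.635, 0.1766, 0.1916]
tool_rot: [[-0.075, 0.985, -0.157], [0.417, 0.174, 0.892], [0.906, 0.001, -0.424]]
ft_force: [0.6, -0.0, -2.1]
grip_width: 0.0519
gripper_force: 75.1
```

Run:
```python
from plan import *
s=env.observe(); print(s["position"]); mv([.6346,.1772,.12],upright(100,25,1))
snap("scene","s7",crop=(240,60,440,210),scale=4)
```

```text
[0.63495456 0.17657109 0.19162017]
q [-13.1  44.1  67.2  57.8 100.2 -29.5] t 32.7 w 0.0519 gf 75.1 ft [ 0.6 -0.  -2.1]
MOVE [-0.1292, -0.0007, 0.0619] [0.0003, 0.0007, 0.0006] rows 1.7
```

View pics/s7.png

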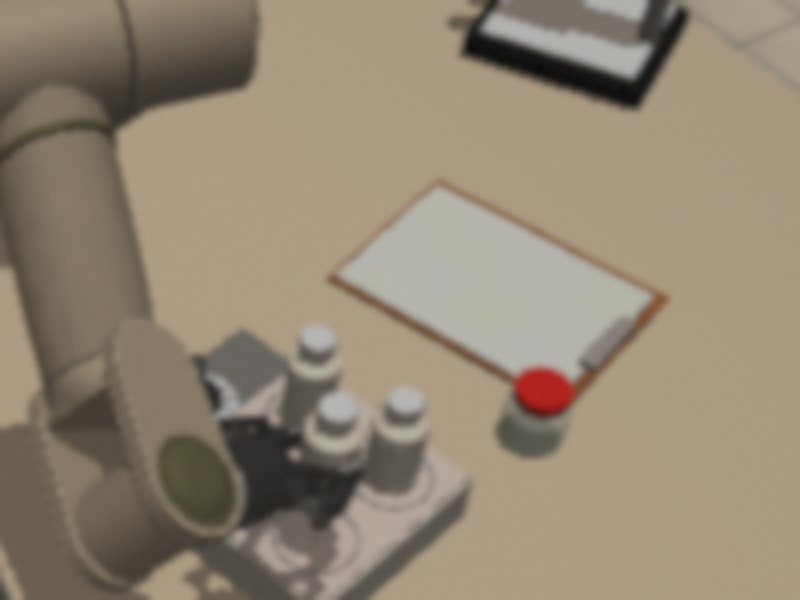

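Bottles stand at ring 1 (cap (317,340)) and ring 3 (cap (405,402)), and the third is held upright over ring 4 (cap (338,410)). Lowering it.

Request:
arm_command:
  commands: [1,-0.06,0,0.03,0,0,0,1,-0.1,0,0.05,0,0,0,1,-0.124,-0.001,0.0595,0,0,0,1,-0.1292,-0.001,0.0619,0,0,0,1,-0.1292,-0.001,0.0619,0,0,0]

```text
time_s: 33.17
position: [0.635, 0.1772, 0.1213]
tool_rot: [[-0.078, 0.985, -0.156], [0.415, 0.174, 0.893], [0.906, 0.005, -0.423]]
ft_force: [0.2, -0.4, -1.8]
grip_width: 0.052
gripper_force: 75.2
```

Request:
arm_command:
  commands: [1,-0.0036,0,0.0017,0,0,0,1,-0.0054,0,0.0025,0,0,0,1,-0.0054,0,0.0025,0,0,0]

```text
time_s: 33.42
position: [0.635, 0.1779, 0.1188]
tool_rot: [[-0.08, 0.985, -0.156], [0.416, 0.175, 0.893], [0.906, 0.006, -0.423]]
ft_force: [0.0, -0.3, -2.3]
grip_width: 0.0517
gripper_force: 75.2
```

Request:
arm_command:
  commands: [1,-0.0018,0,0.0008,0,0,0,1,-0.0036,0,0.0017,0,0,0,1,-0.0036,0,0.0017,0,0,0]

```text
time_s: 33.67
position: [0.6348, 0.1781, 0.116]
tool_rot: [[-0.078, 0.985, -0.157], [0.415, 0.175, 0.893], [0.906, 0.005, -0.423]]
ft_force: [1.0, 0.6, -2.4]
grip_width: 0.0518
gripper_force: 75.2
```

Request:
arm_command:
  commands: [1,-0.0018,0,0.0008,0,0,0,1,-0.0036,0,0.0017,0,0,0,1,-0.0036,0,0.0017,0,0,0]

```text
time_s: 33.92
position: [0.6348, 0.178, 0.1156]
tool_rot: [[-0.08, 0.984, -0.157], [0.413, 0.176, 0.894], [0.907, 0.007, -0.42]]
ft_force: [-2.6, -2.1, 7.2]
grip_width: 0.0517
gripper_force: 76.1
```

Request:
arm_command:
  commands: [1,-0.0018,0,0.0008,0,0,0,1,-0.0018,0,0.0008,0,0,0,1,-0.0018,0,0.0008,0,0,0]

```text
time_s: 34.17
position: [0.6348, 0.1781, 0.1155]
tool_rot: [[-0.081, 0.984, -0.157], [0.412, 0.177, 0.894], [0.908, 0.008, -0.42]]
ft_force: [-4.0, -4.1, 11.6]
grip_width: 0.052
gripper_force: 76.3
```

Request:
arm_command:
  commands: [1,0.0015,0,-0.0007,0,0,0,0.1,0.0015,0,-0.0007,0,0,0,-0.5,0.0015,0,-0.0007,0,0,0,-0.7,0.0015,0,-0.0007,0,0,0,-0.7,0.0015,0,-0.0007,0,0,0,-0.7,0.0015,0,-0.0007,0,0,0]

```text
time_s: 34.67
position: [0.6349, 0.1781, 0.1137]
tool_rot: [[-0.078, 0.985, -0.157], [0.415, 0.175, 0.893], [0.906, 0.005, -0.422]]
ft_force: [0.2, 1.0, -0.4]
grip_width: 0.0726
gripper_force: 0.0
```

Request:
arm_command:
  commands: [-0.7,0,0,-0.05,0,0,0,-0.7,0,0,-0.11,0,0,0,-0.7,0,0,-0.18,0,0,0,-0.7,0.04,0,-0.25,0,0,0,-0.7,0.1,0,-0.3,0,0,0,-0.7,0.16,0,-0.35,0,0,0]

```text
time_s: 35.17
position: [0.656, 0.0535, 0.2613]
tool_rot: [[-0.077, 0.985, -0.156], [0.415, 0.174, 0.893], [0.907, 0.004, -0.422]]
ft_force: [0.6, 0.2, -0.3]
grip_width: 0.0727
gripper_force: 0.0
```

Run:
```python
from plan import *
s=log(); p0=np.array(s["position"]); R0=np.array(s["tool_rot"]); q=np.array(s["q"]); print(p0)
# bar world angle at zero = 135+12.3=147.3 -> closing yaw 57.3 (or -122.7)
for yaw in (57.3,-122.7):
    p=[.417,.02,.32]; R=down(yaw); qq=path(p0,R0,p,R,q); path(p,R,[.4172,.1935,.30],R,qq); mv(p,R)
```

```text
[0.65604702 0.05350149 0.26126439]
end q [-13.6   5.4  85.1  -0.   89.5 -70.9]
end q [ 10.1  10.6  82.1  -0.   87.3 -47.2]
q [-22.5  43.7  55.3  57.2 114.4 -23.8] t 35.17 w 0.0727 gf 0.0 ft [ 0.6  0.2 -0.3]
MOVE [0.1153, -0.482, -0.0348] [0.2245, -0.5088, -0.3489] rows 11.0
end q [-13.6   5.4  85.1   0.   89.5 109.1]
end q [ 10.1  10.6  82.1   0.   87.3 132.8]
q [-22.5  43.7  55.3  57.2 114.4 -23.8] t 35.17 w 0.0727 gf 0.0 ft [ 0.6  0.2 -0.3]
MOVE [0.1153, -0.482, -0.0348] [-0.612, -0.27, 0.9617] rows 19.6
```

Request:
arm_command:
  commands: [0,0.1153,-0.482,-0.0348,0.2245,-0.5088,-0.3489,0,0.1153,-0.482,-0.0348,0.2245,-0.5088,-0.3489,0,0.1153,-0.482,-0.0348,0.2245,-0.5088,-0.3489,0,0.1153,-0.482,-0.0348,0.2245,-0.5088,-0.3489,0,0.1153,-0.482,-0.0348,0.2245,-0.5088,-0.3489,0,0.1153,-0.482,-0.0348,0.2245,-0.5088,-0.3489,0,0.1153,-0.482,-0.0348,0.2245,-0.5088,-0.3489,0,0.1153,-0.482,-0.0348,0.2245,-0.5088,-0.3489,0,0.1153,-0.482,-0.0348,0.2245,-0.5088,-0.3489,0,0.1153,-0.482,-0.0348,0.2245,-0.5088,-0.3489,0,0.1153,-0.482,-0.0348,0.2245,-0.5088,-0.3489,0,0.1153,-0.482,-0.0348,0.2245,-0.5088,-0.3489]

```text
time_s: 36.17
position: [0.4159, 0.0227, 0.3195]
tool_rot: [[-0.845, 0.535, 0.005], [0.535, 0.845, -0.003], [-0.006, -0.0, -1.0]]
ft_force: [0.4, 0.0, 0.1]
grip_width: 0.0426
gripper_force: 0.0
```

Run:
```python
from plan import *
s=env.observe(); print(s["position"]); mv([.4172,.1935,.25],down(57.3))
```

```text
[0.4158636  0.02269616 0.31949916]
q [-13.2   5.2  85.4  -0.1  89.  -70.9] t 36.17 w 0.0426 gf 0.0 ft [0.4 0.  0.1]
MOVE [0.1812, 0.2902, 0.1378] [-0.0001, 0.0029, 0.0032] rows 4.4
```

Request:
arm_command:
  commands: [0,0.1812,0.2902,0.1378,0,0.0029,0.0032,0,0.1812,0.2902,0.1378,0,0.0029,0.0032,0,0.1812,0.2902,0.1378,0,0.0029,0.0032,0,0.1812,0.2902,0.1378,0,0.0029,0.0032,0,0.1812,0.2902,0.1378,0,0.0029,0.0032,0,0.1812,0.2902,0.1378,0,0.0029,0.0032,0,0.1812,0.2902,0.1378,0,0.0029,0.0032]

```text
time_s: 36.75
position: [0.4189, 0.1926, 0.2492]
tool_rot: [[-0.839, 0.545, -0.007], [0.545, 0.839, 0.004], [0.008, -0.001, -1.0]]
ft_force: [0.5, -1.0, 0.0]
grip_width: 0.0426
gripper_force: 0.0
```

Run:
```python
from plan import *
s=env.observe(); print(s["position"]); mv([.4172,.1935,.089],down(57.3))
```

```text
[0.41889853 0.19255136 0.24916874]
q [  9.8  13.   87.6   0.3  79.8 -47.3] t 36.75 w 0.0426 gf 0.0 ft [ 0.5 -1.   0. ]
MOVE [0.0014, -0.0001, 0.3204] [-0.0003, -0.0038, -0.0026] rows 3.8
```

Request:
arm_command:
  commands: [0,0.0014,0,0.08,0,-0.0038,-0.0026,0,0.0014,0,0.16,0,-0.0038,-0.0026,0,0.0014,0,0.24,0,-0.0038,-0.0026,0,0.0014,0,0.31,0,-0.0038,-0.0026,0,0.0014,0,0.3204,0,-0.0038,-0.0026,0,0.0014,0,0.3204,0,-0.0038,-0.0026]

```text
time_s: 37.25
position: [0.4178, 0.192, 0.089]
tool_rot: [[-0.84, 0.542, -0.001], [0.542, 0.84, -0.002], [-0.0, -0.002, -1.0]]
ft_force: [-0.1, -0.5, 0.7]
grip_width: 0.0427
gripper_force: 0.0
```

Request:
arm_command:
  commands: [1,0,0,0,0,0,0,1,0,0,0,0,0,0,1,0,0,0,0,0,0,1,0,0,0,0,0,0,1,0,0,0,0,0,0]
  newtons: 40

```text
time_s: 37.67
position: [0.4184, 0.192, 0.0919]
tool_rot: [[-0.842, 0.54, 0.006], [0.54, 0.842, -0.003], [-0.007, 0.0, -1.0]]
ft_force: [-2.2, -10.2, 9.4]
grip_width: 0.0143
gripper_force: 40.7
```

Run:
```python
from plan import *
s=log(); R=np.array(s["tool_rot"]); print(s["position"],np.degrees(np.arctan2(R[1,1],R[0,1])),s["wrist_torque"])
```

```text
[0.41844429 0.19201644 0.09186927] 57.32764664580622 [-1.71625618  0.48426079 -0.03173832]
```

Request:
arm_command:
  commands: [1,0,0,0,0,0,0.045,1,0,0,0,0,0,0.09,1,0,0,0,0,0,0.135,1,0,0,0,0,0,0.18,1,0,0,0,0,0,0.225,1,0,0,0,0,0,0.27,1,0,0,0,0,0,0.315,1,0,0,0,0,0,0.36,1,0,0,0,0,0,0.405,1,0,0,0,0,0,0.45,1,0,0,0,0,0,0.45]

```text
time_s: 38.58
position: [0.4181, 0.1917, 0.0919]
tool_rot: [[-0.053, 0.999, 0.005], [0.999, 0.053, -0.004], [-0.004, 0.005, -1.0]]
ft_force: [-3.9, -12.3, 11.5]
grip_width: 0.014
gripper_force: 41.0
```

Request:
arm_command:
  commands: [1,0,0,0,0,0,0.045,1,0,0,0,0,0,0.09,1,0,0,0,0,0,0.135,1,0,0,0,0,0,0.18,1,0,0,0,0,0,0.225,1,0,0,0,0,0,0.27,1,0,0,0,0,0,0.315,1,0,0,0,0,0,0.36,1,0,0,0,0,0,0.405,1,0,0,0,0,0,0.45,1,0,0,0,0,0,0.45,1,0,0,0,0,0,0.45]

```text
time_s: 39.58
position: [0.4175, 0.1918, 0.0918]
tool_rot: [[0.774, 0.634, 0.004], [0.634, -0.774, -0.004], [0.0, 0.005, -1.0]]
ft_force: [-6.4, -11.9, 14.1]
grip_width: 0.0144
gripper_force: 41.4
```

Run:
```python
from plan import *
s=log(); R=np.array(s["tool_rot"]); print(s["position"],np.degrees(np.arctan2(R[1,1],R[0,1])),s["wrist_torque"],s["ft_force"],s["grip_width"])
```

```text
[0.41751677 0.19177932 0.09182148] -50.677392467183815 [-2.22048738  1.12267096 -0.04225202] [ -6.3579874  -11.85476673  14.1365772 ] 0.014392681468004419
```

Request:
arm_command:
  commands: [0.4,0,0,0,0,0,0,0,0,0,0,0,0,0,0,0,0,0,0,0,0,0,0,0,0,0,0,0,0,0,0,-0.08,0,0,0,0,0,0,-0.16,0,0,0,0,0,0,-0.24,0,0,0,0,0,0,-0.32,0,0,0,0,0,0,-0.4,0,0,0,0,0,0,-0.4,0,0,0,0,0,0,-0.4,0,0,0]

```text
time_s: 40.5
position: [0.4176, 0.1936, 0.2913]
tool_rot: [[0.774, 0.634, 0.007], [0.634, -0.774, -0.0], [0.006, 0.005, -1.0]]
ft_force: [-0.7, -0.7, -1.0]
grip_width: 0.0423
gripper_force: 0.0
```

Run:
```python
from plan import *; import pickle
d,s=snap("wrist","w8",scale=1.5); c=cam(d,s); pickle.dump(c,open("w8.pkl","wb")); print(s["position"],s["ft_force"])
R=[(px(c,0,0,0))]
for r in rings: print(proj(c,np.r_[r,.065])*1.5)
print("zero dir px", [ (proj(c,[.4175+.03*np.cos(a),.1925+.03*np.sin(a),.06])*1.5).round() for a in np.radians([147.3,147.3-108])])
```

```text
[0.41760342 0.19359786 0.29130058] [-0.6821199  -0.74416305 -1.01641546]
[377.24679183 116.60697529]
[493.54294396 180.77881115]
[444.28841672 -27.05803698]
[568.10346973  49.80454219]
zero dir px [array([350., 264.]), array([382., 220.])]
```

View pics/w8.png

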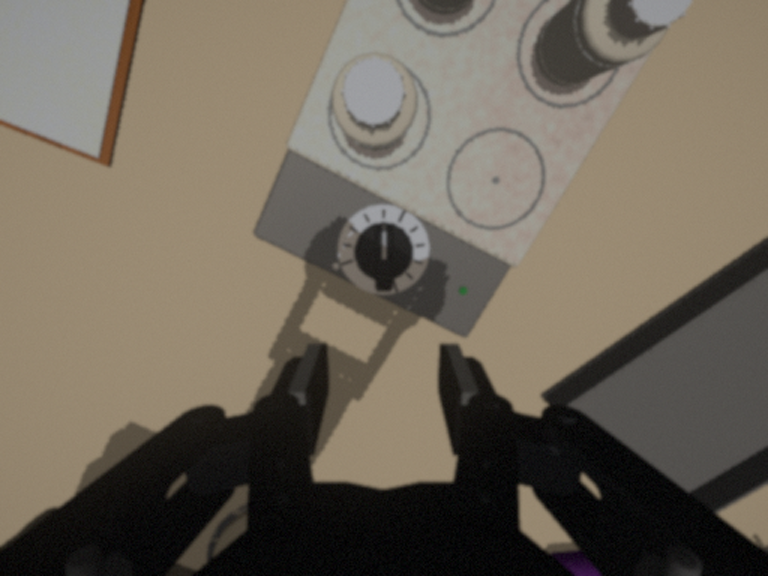

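The pointer (384,235) is on the mark at (384,212), one before the long mark 5 at (403,214), so the dial is at 4. Rings 1, 3 and 4 each hold a bottle inside its circle.

```bash
python3 -c "
from rig import env
print(env.close_job())"
```

```text
the job is handed in; nothing more can be done
None
```

The dial was turned to zero, then the three bottles were stood cap up in rings 1, 3 and 4, then the dial was set to 4, and the job is handed in at about 40 s; no verdict came back.

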